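# Open the ratchet clamp and clamp the vee block in it

### The job

Clamp the vee block in the ratchet bar clamp, only by pressing and gently pushing with the fingertips: nothing is to be gripped or lifted. The clamp is too narrow, so press the release lever on its sliding jaw down and, keeping it pressed, push that jaw well back along the bar (its horn behind the lever is there to push on); then push the vee block, the way round it stands, straight in between the two jaws until it is close to the bar, and push the sliding jaw up until its sprung pad is pressed well in against the block and the ratchet keeps it there. Leave the other things on the bench where they are.

Things in the scene. Friction and masses are not known exactly. Their poses are not given: they have to be found in the camera images.
- clamp: Fixed part of a low grey ratchet bar clamp bolted flat on the bench. Origin at bench height where the bar's front face meets the fixed jaw's face. y runs along the bar towards the fixed jaw (robot's left, within 0.14 rad), x away from the robot. Bar: x 0 to 22, y 18 to -187, z 8 to 22 mm, saw teeth on top. End stop at y -173, 30 mm high. Bolted feet, x -50 to -14, y 20 to 58 and -187 to -225, 19 mm high.
- throat (a point): Point on the bench in the clamp's throat where the vee block's underside centre belongs when clamped: clamp x -25, y -30 mm. Axes as the clamp's. The fixed jaw's arm is x -62 to 0, y 0 to 20, z 1 to 42 mm (clamp frame), its face at y = 0; the throat lies at y < 0, x -62 to 0, open above and towards the robot.
- sliding_jaw (a joint): Gap g in m from the fixed jaw's face to the face of the sliding jaw's sprung pad (pad out): 0 shut, 0.100 open against the end stop; starts at 0.020 to 0.045, too narrow. Opening moves the jaw along clamp -y. It is pushed towards the fixed jaw against the clicking ratchet (about 6 N); it goes back only while the release lever is held down (then about 2 N). Let go, it may drop back by one tooth (5 mm).
- jaw_back (a point): Centre of the flat rear (clamp -y) face of the sliding jaw's arm, where it is pushed towards the fixed jaw: clamp x -34, y -g-32, z 21 mm. The arm is x -62 to 4, y -g-32 to -g-14, z 1 to 42 mm; the bench behind it is free. Beyond x -8 mm the cheeks beside the bar reach on to y -g-70 mm, 39 mm high.
- release_lever (a joint): Turn in rad of the black release lever on the sliding jaw: 0 at rest (nose in the rack), 0.28 fully pressed. It is clear of the teeth from about 0.13 on, when the thumb plate is 6 mm down; full travel 12 mm. The spring takes about 2 N at first and 5 N at the bottom and lifts the lever again.
- thumb_plate (a point): Centre of the top of the lever's thumb plate, 46 mm above the bench at rest, over the bar behind the sliding jaw (clamp x 11, y -g-99 mm). The plate is 26 mm wide (clamp x), 37 mm long (clamp y). 22 mm from this point towards clamp -y stands the jaw's fixed horn (30 mm wide, top 56 mm high), against which a fingertip can push while pressing; the other way the cheeks end 29 mm away.
- jaw_pad (a joint): How far in m the sprung steel pad on the sliding jaw's face is pressed in: 0 out, 0.008 fully in. Clamp x -59 to -9, z 5 to 40 mm. Its spring takes about 1.5 N at first and 8 N fully in. If it is pushed fully in on the block, 2 mm or more stays when the jaw drops back a tooth.
- vee_block: The work: a plain grey steel vee block, 50 (x) x 60 (y, along its groove) x 45 mm (z), 0.3 to 0.55 kg, with a V groove along its top. Origin at the centre of its underside. It stands in front of the clamp's throat, its 60 mm length along the bar within 0.3 rad; that length goes between the jaws.
- steel_block: Bystander: plain steel packing block 32 x 45 x 28 mm without a groove, on the bench in front of the bar's rear end. Origin at the centre of its underside. Leave it.
- bush: Bystander: brass bush, 34 mm across, 30 mm high, standing to the left of the fixed jaw's tip. Origin at the centre of its underside. Leave it.
- gear: Bystander: steel gear, 72 mm across, 24 mm high, to the left of the clamp. Origin at the centre of its underside. Leave it.
- nut_tin: Bystander: open tin of nuts, 74 mm across, 45 mm high, to the left of the clamp. Origin at the centre of its underside. Leave it.
- punch: Bystander: centre punch, 104 mm long, 10 mm thick, lying to the left of the clamp. Origin at its middle underneath. Leave it.
Things that resemble listed ones, but are neither listed nor needed, are in the scene too. What is shaped like the vee_block but turquoise is not meant.

How it is judged (in metres and radians):
On the way, in this order (a step that is already met when the one before it is completed fails the run):
1. the release lever is pressed and the sliding jaw moves back with it (value of joint release_lever above 0.06 rad and distance of jaw_back from where it was at the start of the episode above 0.004 m), for 0.02 s.
2. the jaw has been pushed back far enough to let the vee block in (value of joint sliding_jaw above 0.062 m), for 0.1 s.
3. the vee block stands between the jaws, close to the bar (x of vee_block in the frame of clamp above -0.04 m and y of vee_block in the frame of clamp between -0.072 and -0.028 m), for 0.1 s.
At the end, for the whole second after the job is handed in: The vee block stands flat and still between the jaws, its length along the bar within 0.1 rad, its centre within 40 mm of the bar's front face; the sprung pad is pressed in over 1 mm and bears on it with over 1 N; the release lever is up (all of step 3 and angle between the x axis of vee_block and the x axis of clamp, either way round below 0.1 rad and value of joint sliding_jaw between 0.049 and 0.0605 m and value of joint jaw_pad above 0.001 m and contact force between jaw_pad and vee_block above 1 N and value of joint release_lever below 0.12 rad and height (world z) of vee_block below 0.004 m and angle between vee_block's own z axis and vertical below 0.06 rad and linear speed of vee_block below 0.01 m/s); the robot touches nothing.
It fails at once if the vee block is lifted more than 10 mm or tipped (height (world z) of vee_block above 0.01 m or angle between vee_block's own z axis and vertical above 0.25 rad).
It fails at once if the vee block is squeezed or rammed with over 40 N (contact force between the fingers and vee_block above 40 N).
It fails at once if another thing on the bench is moved by more than 30 mm (distance of any of steel_block, bush, gear, nut_tin, punch from where it was at the start of the episode above 0.03 m).
It also fails if it takes over 72 s, if anything falls off the work surface, if the arm or the gripper's body presses on something with over 40 N, if the wrist force passes 120 N, or if a joint passes its speed limit or range.

### The arm

A 6-joint arm with a two-finger parallel gripper is mounted at the origin on a cart in front of the work surface, level with it; the furniture and walls round the work are solid. World frame = base frame: x ahead of the robot, y to its left, z up, the work surface at z = 0. Lengths are in m, angles in degrees, forces in N, time in s.
With the tool pointing down it reaches from about 0.35 to 0.775 m from the base axis. Payload 5.5 kg.
Tool frame: the origin (TCP) lies on the centre line of the jaws, within the pads' length; the fingertips stand 22 mm ahead of it and the grasp point (between the pads) lies 3 mm ahead of it; z points along the fingers, y is the line along which they close (so a half turn about z gives the same grasp; the last joint's range is limited). The gripper opens to 85 mm and grips with 20 to 120 N. Pads are 22 mm wide; open, the fingers measure 114 mm over their backs; the gripper's body (76 mm by 85 mm) begins 54 mm behind the grasp point. The pads swing forward as they close: fully open they stand 13 mm farther back than shut.
Start: joints at [-81.566, 17.945, 2.641, 74.691, 0, 82.002], TCP at [0.163, -0.552, 0.217] pointing down, gripper open.
Joint ranges: [-158.12, 158.12], [-49.38, 96.58], [-58.88, 72.47], [-126.05, 133.96], [-84.25, 85.87], [-180, 180]. Speed limits (degrees/s): [147.25, 147.25, 180, 180, 180, 180].

### API

Orientations are given as [roll, pitch, yaw] about the fixed x, y, z axes, in that order (R = Rz(yaw) Ry(pitch) Rx(roll)).
In Python, from bench import manip gives the robot as it stands.
- The arm moves only by the tool drive_tool, never from a script. Its arguments are lists of equal length, an entry for each row: "linear": the shift along the tool's x, y, z in m, a list of three; "dr": the turn, a rotation vector about the tool's x, y, z in degrees, a list of three; "hand": the finger opening in m, from 0 to 0.0854. A call has 1 to 10 rows; each row shifts and turns the commanded pose from where the row before left it, along the tool's axes as they then stand; what a row does not reach is not made up. A row lasts 1/12 s, in which the tool goes at most 41.7 mm and 7.16 degrees, less where a joint would pass 70% of its speed; a pose out of reach is approached as far as the arm can. A call is refused whole if a number of a shift passes 0.0417 or a number of a turn 7.16, either way. A call with a gripper value outside its range is refused whole. The fingers move at their own pace and stop on an object; "force" is the grip in N (left out, the last holds). Time passes only in rows, so rows that do not move let the fingers close. It gives the time, the measured TCP pose, the force, the opening and the grip force at its end, in the units of the state.
- manip.state(): the state, without advancing time (a new reading comes with each control period).
- manip.get_image(name): name is "scene" or "top" or "wrist"; returns a dict with "pixels" (420x560x3 uint8, red, green, blue), "camera_matrix" (3x3 intrinsics, pixels), "R" (3x3) and "t" (3): a world point X has camera coordinates R X + t. Camera axes: x right, y down, z forward; pixel columns grow to the right and rows downward; lengths in m; the calibration is good to about 2 mm. A picture is of the moment at which its call begins. There is no depth.
- manip.hand_in(): hands the job in; it is judged then, once.
The state is a dict: "time": time; "joint_pos": joint angles; "qvel": joint speeds; "tau": joint torques, N m; "ee_pos": TCP position; "orientation": TCP orientation; "wrist_force": force on the tool from outside, world axes, zero at the start; "torque": the same for the moment, N m; "width": opening from 0.0 (shut) to 1.0 (fully open); "gripper_force": force on a finger pad.
Only numpy, scipy, OpenCV 4.12 (cv2) and the standard library are available. Lean on these libraries where they do the work, as an engineer would, in place of code of your own. Each camera call takes 0.05 s, during which the arm holds its last target. There are 200 camera calls.

## Working session

There is one attempt and no reset: what is moved stays moved. The work goes in short steps, Python scripts to look and compute and a tool call to move; the robot and the scene stay as the last step left them, time stands still between calls to the robot, and variables do not carry over. Pictures are saved under pics/ and viewed, at most 10 in all, crops included, and the job is handed in when it is done.

Besides the shell and the picture viewer there is one more tool, called by a JSON object that holds its "api" and its "payload". drive_tool: Moves the arm, as the interface text tells. Its arguments: {"type":"object","properties":{"linear":{"type":"array","items":{"type":"array","items":{"type":"number"}}},"dr":{"type":"array","items":{"type":"array","items":{"type":"number"}}},"hand":{"type":"array","items":{"type":"number"}},"force":{"type":"number"}},"required":["linear","dr","hand"]}

```bash
mkdir -p pics
python3 - <<'E'
from bench import manip
import cv2,numpy as np,pickle
d={}
for n in("top","scene"):
    im=manip.get_image(n);d[n]=im
    cv2.imwrite(f"pics/{n}0.png",im["pixels"][:,:,::-1])
    print(n,im["camera_matrix"].tolist(),np.round(im["R"],3).tolist(),im["t"])
pickle.dump(d,open("im0.pkl","wb"))
print(manip.state())
E
```

```text
top [[418.7289640753999, 0.0, 274.10525989671436], [0.0, 418.7289640753999, 209.17775706740585], [0.0, 0.0, 1.0]] [[-0.016, -1.0, -0.004], [-0.994, 0.016, -0.11], [0.11, 0.002, -0.994]] [0.35651073 0.53042    0.91495992]
scene [[450.45900550646525, 0.0, 279.8753271883472], [0.0, 450.45900550646525, 208.41656355477775], [0.0, 0.0, 1.0]] [[-0.466, -0.885, -0.001], [-0.53, 0.28, -0.801], [0.708, -0.373, -0.599]] [0.54086773 0.24557299 0.70698502]
{'time': 0.1, 'joint_pos': array([-8.15657904e+01,  1.79854955e+01,  2.58366187e+00,  7.46915623e+01,
       -1.03038209e-03,  8.20006192e+01]), 'qvel': array([ 0.04003925, -0.18513475,  0.17066011, -0.08537531, -0.03932269,
        0.0184321 ]), 'tau': array([ 2.37216896e-03, -4.81726813e+01,  2.99242687e+01,  1.27151681e-02,
       -1.60200570e-04,  2.99799055e-06]), 'ee_pos': array([ 0.16257471, -0.55103354,  0.21640932]), 'orientation': array([-1.79907369e+02, -1.19768529e-02,  1.64335816e+01]), 'wrist_force': array([ 0.41474938,  0.78714274, -0.01869474]), 'torque': array([-0.01493745, -0.01947492, -0.02601896]), 'gripper_force': 0.0, 'width': 0.9993921186106949}
```

View pics/top0.png

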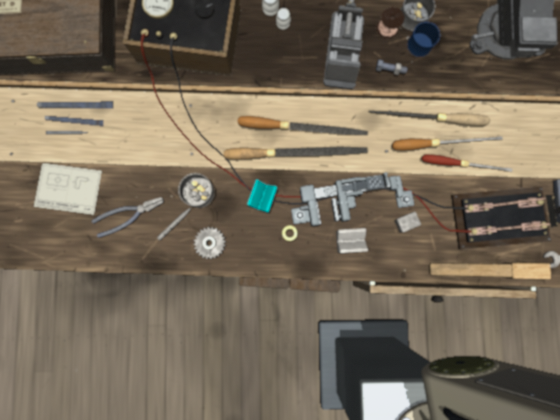

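View pics/scene0.png

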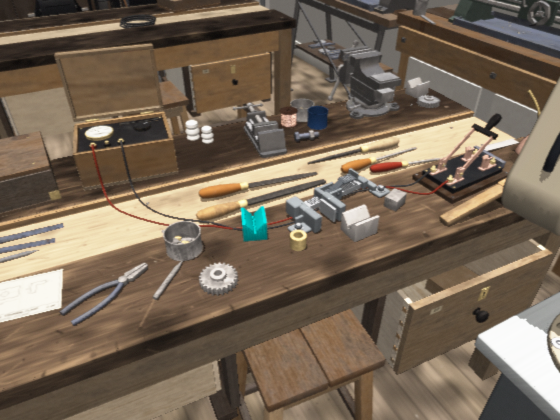

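Top view: the clamp spans (295–412, 175–222). The grey vee block is at (352,240) and the steel block at (409,221). There are two vee shapes: the grey one at (352,240), in front of the throat and matching the description, and a turquoise one at (263,195), which is not meant. I'll confirm this in one enlarged crop.

```bash
cat > h.py <<'E'
import numpy as np,cv2
def ray(im,p):
    K,R,t=[np.asarray(im[k]) for k in("camera_matrix","R","t")]
    return -R.T@t, R.T@np.linalg.inv(K)@np.array([p[0],p[1],1.])
def onz(im,p,z):
    c,d=ray(im,p); return c+d*(z-c[2])/d[2]
def tri(a,p,b,q):
    c,d=ray(a,p);e,f=ray(b,q)
    s=np.linalg.lstsq(np.c_[d,-f],e-c,rcond=None)[0]
    return (c+d*s[0]+e+f*s[1])/2, np.linalg.norm(c+d*s[0]-e-f*s[1])
def proj(im,X):
    p=np.asarray(im["camera_matrix"])@(np.asarray(im["R"])@np.asarray(X)+im["t"]);return p[:2]/p[2]
E
python3 - <<'E'
import pickle,cv2,numpy as np
from h import *
d=pickle.load(open("im0.pkl","rb"))
a=cv2.resize(d["top"]["pixels"][165:265,285:425],None,fx=5.6,fy=5.6,interpolation=cv2.INTER_CUBIC)[:,:784]
cv2.imwrite("pics/crop.png",a[:,:,::-1])
for n,p in dict(vee=(352,240),steel=(409,221),fixed=(312,205)).items(): print(n,onz(d["top"],p,.03))
E
```

```text
vee [0.46386424 0.17486791 0.03      ]
steel [0.50441718 0.04536455 0.03      ]
fixed [0.54415252 0.26227467 0.03      ]
```

View pics/crop.png

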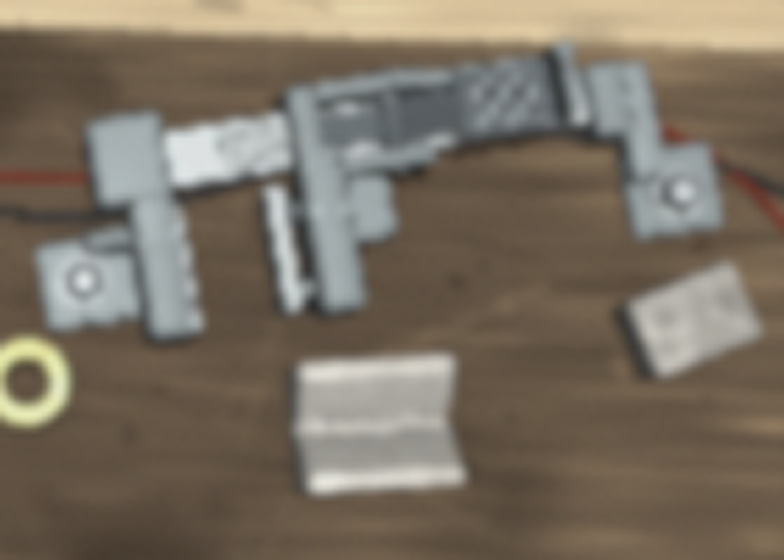

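The crop shows the plain grey vee block at about (380,425), sitting in front of the throat. It matches the description. Now I'll go above it for a wrist look.

```bash
cat > plan.py <<'E'
import sys,numpy as np
from scipy.spatial.transform import Rotation as Ro
from bench import manip
def plan(pos,yaw,n):
    s=manip.state();p=s["ee_pos"];y0=s["orientation"][2]
    dy=(yaw-y0)/n; d=(np.array(pos)-p)/n
    print([[round(v,3) for v in (Ro.from_euler("z",y0+dy*i,degrees=True)*Ro.from_euler("x",180,degrees=True)).inv().apply(d)] for i in range(n)],"drz",round(-dy,2))
if __name__=="__main__":
    a=list(map(float,sys.argv[1:6]));plan(a[:3],a[3],int(a[4]))
E
python3 plan.py .47 .17 .26 187.6 25
```

```text
[[np.float64(0.02), np.float64(-0.024), np.float64(-0.002)], [np.float64(0.023), np.float64(-0.022), np.float64(-0.002)], [np.float64(0.025), np.float64(-0.019), np.float64(-0.002)], [np.float64(0.027), np.float64(-0.016), np.float64(-0.002)], [np.float64(0.029), np.float64(-0.012), np.float64(-0.002)], [np.float64(0.03), np.float64(-0.009), np.float64(-0.002)], [np.float64(0.031), np.float64(-0.005), np.float64(-0.002)], [np.float64(0.031), np.float64(-0.001), np.float64(-0.002)], [np.float64(0.031), np.float64(0.002), np.float64(-0.002)], [np.float64(0.031), np.float64(0.006), np.float64(-0.002)], [np.float64(0.03), np.float64(0.01), np.float64(-0.002)], [np.float64(0.028), np.float64(0.013), np.float64(-0.002)], [np.float64(0.027), np.float64(0.016), np.float64(-0.002)], [np.float64(0.025), np.float64(0.02), np.float64(-0.002)], [np.float64(0.022), np.float64(0.022), np.float64(-0.002)], [np.float64(0.019), np.float64(0.025), np.float64(-0.002)], [np.float64(0.016), np.float64(0.027), np.float64(-0.002)], [np.float64(0.013), np.float64(0.029), np.float64(-0.002)], [np.float64(0.009), np.float64(0.03), np.float64(-0.002)], [np.float64(0.006), np.float64(0.031), np.float64(-0.002)], [np.float64(0.002), np.float64(0.031), np.float64(-0.002)], [np.float64(-0.002), np.float64(0.031), np.float64(-0.002)], [np.float64(-0.006), np.float64(0.031), np.float64(-0.002)], [np.float64(-0.009), np.float64(0.03), np.float64(-0.002)], [np.float64(-0.013), np.float64(0.029), np.float64(-0.002)]] drz -6.85
```

{"api": "drive_tool", "payload": {"linear": [[0.02, -0.024, -0.002], [0.023, -0.022, -0.002], [0.025, -0.019, -0.002], [0.027, -0.016, -0.002], [0.029, -0.012, -0.002], [0.03, -0.009, -0.002], [0.031, -0.005, -0.002], [0.031, -0.001, -0.002], [0.031, 0.002, -0.002], [0.031, 0.006, -0.002]], "dr": [[0, 0, -6.85], [0, 0, -6.85], [0, 0, -6.85], [0, 0, -6.85], [0, 0, -6.85], [0, 0, -6.85], [0, 0, -6.85], [0, 0, -6.85], [0, 0, -6.85], [0, 0, -6.85]], "hand": [0, 0, 0, 0, 0, 0, 0, 0, 0, 0], "force": 40}}

```text
time: 0.93
ee_pos: [0.2853, -0.2613, 0.237]
orientation: [-180.0, -0.0, 85.2]
wrist_force: [0.7, 0.4, -0.7]
width: -0.0
gripper_force: 0.0
```

{"api": "drive_tool", "payload": {"linear": [[0.03, 0.01, -0.002], [0.028, 0.013, -0.002], [0.027, 0.016, -0.002], [0.025, 0.02, -0.002], [0.022, 0.022, -0.002], [0.019, 0.025, -0.002], [0.016, 0.027, -0.002], [0.013, 0.029, -0.002], [0.009, 0.03, -0.002], [0.006, 0.031, -0.002]], "dr": [[0, 0, -6.85], [0, 0, -6.85], [0, 0, -6.85], [0, 0, -6.85], [0, 0, -6.85], [0, 0, -6.85], [0, 0, -6.85], [0, 0, -6.85], [0, 0, -6.85], [0, 0, -6.85]], "hand": [0, 0, 0, 0, 0, 0, 0, 0, 0, 0]}}

```text
time: 1.77
ee_pos: [0.4084, 0.0281, 0.2571]
orientation: [-180.0, -0.0, 153.8]
wrist_force: [0.5, -0.0, -0.2]
width: 0.001
gripper_force: 0.0
```

{"api": "drive_tool", "payload": {"linear": [[0.002, 0.031, -0.002], [-0.002, 0.031, -0.002], [-0.006, 0.031, -0.002], [-0.009, 0.03, -0.002], [-0.013, 0.029, -0.002], [0, 0, 0]], "dr": [[0, 0, -6.85], [0, 0, -6.85], [0, 0, -6.85], [0, 0, -6.85], [0, 0, -6.85], [0, 0, 0]], "hand": [0, 0, 0, 0, 0, 0]}}

```text
time: 2.27
ee_pos: [0.4718, 0.1747, 0.2665]
orientation: [179.9, 0.0, -171.8]
wrist_force: [-0.7, -0.5, -0.6]
width: 0.001
gripper_force: 0.0
```

Run:
```python
from bench import manip
import cv2,numpy as np,pickle
im=manip.get_image("wrist");pickle.dump(im,open("w1.pkl","wb"))
cv2.imwrite("pics/w1.png",cv2.resize(im["pixels"],(800,600),interpolation=cv2.INTER_CUBIC)[:,:,::-1])
s=manip.state();print(s["time"],s["ee_pos"],s["orientation"],s["joint_pos"])
R=np.asarray(im["R"]);print(-R.T@im["t"],R.round(2).tolist())
```

```text
2.3167 [0.47060517 0.1727799  0.26636329] [ 1.79996495e+02 -5.07501298e-02 -1.72074165e+02] [ 1.09740379e+01  9.18063025e+00 -1.86620173e+00  7.90036600e+01
  6.19882068e-03  3.04820196e+00]
[0.39884173 0.16498456 0.42310618] [[-0.14, 0.99, 0.0], [0.95, 0.13, 0.29], [0.29, 0.04, -0.96]]
```

View pics/w1.png

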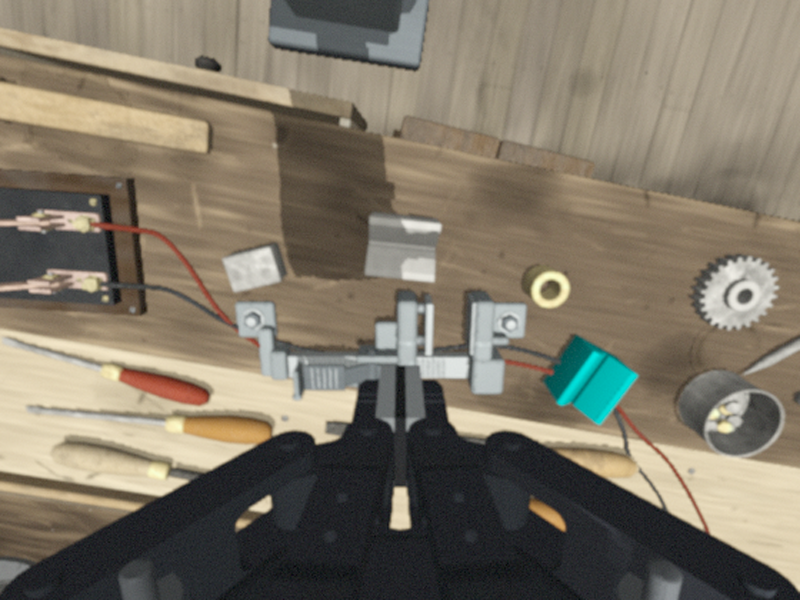

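The wrist view shows the clamp at (237–525, 290–395), with foot bolts at (510,322) and (253,320). The sliding jaw is at about (405,330), the thumb plate and horn at about (325,375) and (297,380), and the vee block at (402,247). I'll triangulate these.

Run:
```python
import pickle
from h import *
T=pickle.load(open("im0.pkl","rb"))["top"];W=pickle.load(open("w1.pkl","rb"))
c=lambda u,v:((285+(u+.5)/5.6-.5),165+(v+.5)/5.6-.5)
w=lambda u,v:((u+.5)*.7-.5,(v+.5)*.7-.5)
P=dict(boltL=((84,281),(510,322)),boltR=((682,191),(253,320)),fixtip_in=((150,335),(490,293)),horn=((563,45),(300,396)),
 arm_tip_rear=((364,308),(398,292)),v1=((300,360),(366,275)),v2=((455,355),(434,281)),v3=((466,485),(441,221)),v4=((305,492),(370,213)))
r={}
for k,(a,b) in P.items():
    X,e=tri(T,c(*a),W,w(*b));r[k]=X;print(k,X.round(4),round(e,4))
L=onz(W,w(510,322),.024);Rr=onz(W,w(253,320),.024);L2=onz(T,c(84,281),.024);R2=onz(T,c(682,191),.024)
for A,B in((L,Rr),(L2,R2),(r["boltL"],r["boltR"])):
    d=(A-B)[:2];yaw=np.arctan2(-d[0],d[1]);n=np.linalg.norm(d)
    ex=np.array([np.cos(yaw),np.sin(yaw)]);ey=np.array([-np.sin(yaw),np.cos(yaw)])
    m=((A+B)/2)[:2];O=m+32*ex/1000+83.5*ey/1000
    print("len",n,"yaw",np.degrees(yaw),"O",O)
    for k in P: q=r[k][:2]-O;print("  ",k,(q@ex*1000).round(1),(q@ey*1000).round(1),end=";")
    print()
for k in("v1","v2","v3","v4"):
    print(k,onz(W,w(*P[k][1]),.045).round(4),onz(T,c(*P[k][0]),.045).round(4))
```

```text
boltL [0.5239 0.2899 0.0171] 0.0004
boltR [0.5565 0.0461 0.0182] 0.0021
fixtip_in [0.4998 0.2644 0.0175] 0.003
horn [0.6104 0.1021 0.0542] 0.0032
arm_tip_rear [0.5091 0.1785 0.0237] 0.003
v1 [ 0.5094  0.1655 -0.0866] 0.0505
v2 [0.4671 0.1849 0.1908] 0.0297
v3 [0.4282 0.1844 0.2186] 0.0186
v4 [ 0.4535  0.147  -0.2503] 0.0436
len 0.2409698366032174 yaw 7.630163428267814 O [0.55858089 0.25529594]
   boltL -29.8 38.9;   boltR -29.9 -207.1;   fixtip_in -57.0 16.9;   horn 31.1 -158.8;   arm_tip_rear -59.2 -69.5;   v1 -60.7 -82.5;   v2 -100.0 -57.6;   v3 -138.7 -52.9;   v4 -118.5 -93.3;
len 0.2458344133482478 yaw 7.667718390005423 O [0.5599978  0.25564529]
   boltL -31.2 38.8;   boltR -31.5 -207.2;   fixtip_in -58.5 16.7;   horn 29.5 -158.9;   arm_tip_rear -60.7 -69.6;   v1 -62.2 -82.6;   v2 -101.5 -57.7;   v3 -140.1 -53.0;   v4 -120.0 -93.4;
len 0.24602641491566773 yaw 7.607168396957115 O [0.56083023 0.25499608]
   boltL -32.0 39.5;   boltR -32.0 -206.5;   fixtip_in -59.2 17.4;   horn 28.9 -158.2;   arm_tip_rear -61.4 -68.9;   v1 -62.9 -81.9;   v2 -102.1 -57.0;   v3 -140.8 -52.4;   v4 -120.7 -92.8;
v1 [0.491  0.1493 0.045 ] [0.4883 0.2072 0.045 ]
v2 [0.488  0.2082 0.045 ] [0.4893 0.1461 0.045 ]
v3 [0.4365 0.2055 0.045 ] [0.4383 0.1438 0.045 ]
v4 [0.4383 0.1463 0.045 ] [0.4366 0.207  0.045 ]
```

```bash
cat > cs.py <<'E'
import numpy as np
O=np.array([.560,.2553]);a=np.radians(7.63);E=np.array([[np.cos(a),np.sin(a)],[-np.sin(a),np.cos(a)]])
def toc(X): return (E@(np.asarray(X)[:2]-O)*1000).round(1)
def tcp():
    from bench import manip
    s=manip.state();f=E@s["wrist_force"][:2]
    print(s["time"],"clamp xy",toc(s["ee_pos"]),"z",s["ee_pos"][2].round(4),"yawc",(s["orientation"][2]+180-7.63).round(2),"Fc",f.round(1),s["wrist_force"][2].round(1))
if __name__=="__main__":tcp()
E
python3 - <<'E'
import pickle
from h import *
from cs import *
T=pickle.load(open("im0.pkl","rb"))["top"];W=pickle.load(open("w1.pkl","rb"))
c=lambda u,v:((285+(u+.5)/5.6-.5),165+(v+.5)/5.6-.5)
w=lambda u,v:((u+.5)*.7-.5,(v+.5)*.7-.5)
print("plate",toc(onz(W,w(325,376),.046)),toc(onz(T,c(510,95),.046)))
print("horn top front",toc(onz(T,c(555,70),.056)),"W",toc(onz(W,w(299,382),.056)))
print("arm tip rear",toc(onz(T,c(364,308),.042)),toc(onz(W,w(398,292),.042)))
tcp()
E
```

```text
plate [  12.9 -134.8] [  14.4 -138.2]
horn top front [  20.2 -154.8] W [  14.2 -156.7]
arm tip rear [-60.7 -67.1] [-66.7 -68.2]
2.3167 clamp xy [-99.6 -69.9] z 0.2664 yawc 0.3 Fc [ 0.4 -0.3] 0.7
```

{"api": "drive_tool", "payload": {"linear": [[-0.028, -0.0165, 0], [-0.028, -0.0165, 0.02], [-0.028, -0.0165, 0.03], [-0.0266, -0.0165, 0.03], [0, 0, 0.035], [0, 0, 0.03], [0, 0, 0.03], [0, 0, 0]], "dr": [[0, 0, 0.3], [0, 0, 0], [0, 0, 0], [0, 0, 0], [0, 0, 0], [0, 0, 0], [0, 0, 0], [0, 0, 0]], "hand": [0, 0, 0, 0, 0, 0, 0, 0]}}

```text
time: 2.98
ee_pos: [0.5802, 0.119, 0.0883]
orientation: [180.0, -0.7, -172.8]
wrist_force: [-1.3, 0.9, -0.3]
width: 0.001
gripper_force: 0.0
```

```bash
python3 cs.py
python3 - <<'E'
from bench import manip
import cv2
im=manip.get_image("scene")["pixels"][150:250,270:410]
cv2.imwrite("pics/s1.png",cv2.resize(im,None,fx=5.6,fy=5.6,interpolation=cv2.INTER_CUBIC)[:,:,::-1])
E
```

```text
2.9833 clamp xy [   1.9 -137.7] z 0.0883 yawc -0.39 Fc [-1.1  1.1] -0.3
```

View pics/s1.png

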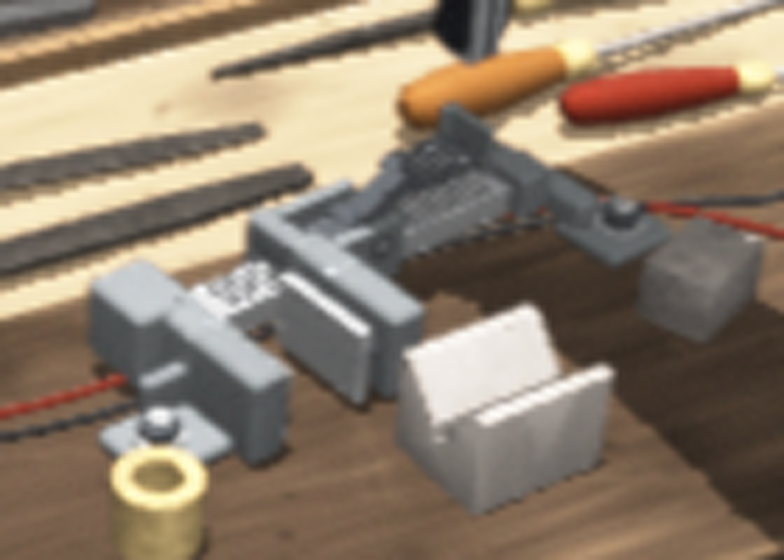

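The fingertip shows at crop (480,45), above the lever at about (430,165). I'll let it settle and project to check.

{"api": "drive_tool", "payload": {"linear": [[0, 0, 0], [0, 0, 0]], "dr": [[0, 0, 0], [0, 0, 0]], "hand": [0, 0]}}

```text
time: 3.2
ee_pos: [0.5869, 0.1205, 0.0975]
orientation: [-180.0, 0.2, -172.7]
wrist_force: [0.5, 0.3, 0.4]
width: -0.001
gripper_force: 0.0
```

```bash
python3 cs.py
python3 - <<'E'
import pickle
from h import *
from cs import E,O
S=pickle.load(open("im0.pkl","rb"))["scene"]
q=lambda X:((proj(S,X)-[270,150])*5.6).round()
print("tip",q([.580,.119,.066]))
for n,c,z in(("plate",(11,-136),.046),("horn",(11,-158),.056),("fixtip",(-62,0),.042)):
    print(n,q([*(E.T@np.array(c)/1000+O),z]))
E
```

```text
3.2 clamp xy [   8.8 -137.2] z 0.0975 yawc -0.28 Fc [0.6 0.2] 0.4
tip [458. 129.]
plate [435. 161.]
horn [477. 124.]
fixtip [296. 372.]
```

{"api": "drive_tool", "payload": {"linear": [[-0.002, 0.001, 0.01], [0, 0, 0.01], [0, 0, 0.008], [0, 0, 0], [0, 0, 0]], "dr": [[0, 0, 0], [0, 0, 0], [0, 0, 0], [0, 0, 0], [0, 0, 0]], "hand": [0, 0, 0, 0, 0]}}

```text
time: 3.62
ee_pos: [0.5865, 0.122, 0.0662]
orientation: [180.0, -0.1, -172.6]
wrist_force: [-0.3, -0.6, -0.8]
width: 0.0
gripper_force: 0.0
```

{"api": "drive_tool", "payload": {"linear": [[0, 0, 0.003], [0, 0, 0.002], [0, 0, 0], [0, 0, 0]], "dr": [[0, 0, 0], [0, 0, 0], [0, 0, 0], [0, 0, 0]], "hand": [0, 0, 0, 0]}}

```text
time: 3.95
ee_pos: [0.5874, 0.122, 0.0621]
orientation: [-180.0, -0.0, -172.6]
wrist_force: [-0.4, 0.4, -0.2]
width: -0.001
gripper_force: 0.0
```

```bash
python3 cs.py
python3 - <<'E'
from bench import manip
import cv2
im=manip.get_image("scene")["pixels"][150:250,270:410]
cv2.imwrite("pics/s2.png",cv2.resize(im,None,fx=5.6,fy=5.6,interpolation=cv2.INTER_CUBIC)[:,:,::-1])
E
```

```text
3.95 clamp xy [   9.4 -135.8] z 0.0621 yawc -0.25 Fc [-0.3  0.4] -0.2
```

View pics/s2.png

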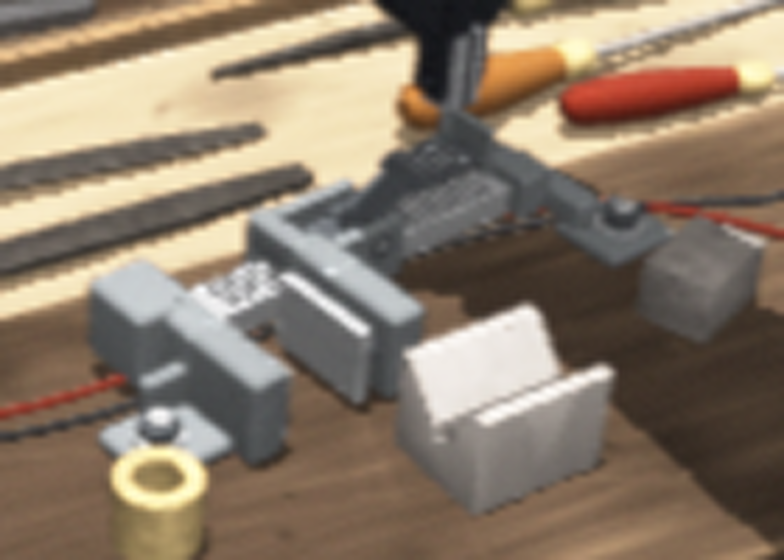

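The finger column ends at crop (455,105), still above the plate at (435,160), and there is no force. I'll go on down in small steps and watch the force.

{"api": "drive_tool", "payload": {"linear": [[-0.001, 0, 0.003], [0, 0, 0.002], [0, 0, 0], [0, 0, 0]], "dr": [[0, 0, 0], [0, 0, 0], [0, 0, 0], [0, 0, 0]], "hand": [0, 0, 0, 0]}}

```text
time: 4.33
ee_pos: [0.5882, 0.1221, 0.0568]
orientation: [-180.0, -0.0, -172.6]
wrist_force: [-0.3, -0.1, 0.5]
width: -0.006
gripper_force: 0.0
```

{"api": "drive_tool", "payload": {"linear": [[0, 0, 0.003], [0, 0, 0.002], [0, 0, 0], [0, 0, 0]], "dr": [[0, 0, 0], [0, 0, 0], [0, 0, 0], [0, 0, 0]], "hand": [0, 0, 0, 0]}}

```text
time: 4.67
ee_pos: [0.5882, 0.1221, 0.0518]
orientation: [-180.0, -0.0, -172.6]
wrist_force: [0.1, 0.5, 0.0]
width: -0.003
gripper_force: 0.0
```

```bash
python3 - <<'E'
from bench import manip
import cv2,numpy as np,pickle
d={n:manip.get_image(n) for n in("wrist","scene")};pickle.dump(d,open("i3.pkl","wb"))
a=cv2.resize(d["wrist"]["pixels"][180:420,150:410],(433,400))
b=cv2.resize(d["scene"]["pixels"][140:220,310:380],(350,400),interpolation=cv2.INTER_CUBIC)
cv2.imwrite("pics/c3.png",np.hstack([a,b])[:,:,::-1])
E
python3 cs.py
```

```text
4.7667 clamp xy [  10.5 -135.8] z 0.0521 yawc -0.25 Fc [-0.1 -0.2] -0.3
```

View pics/c3.png

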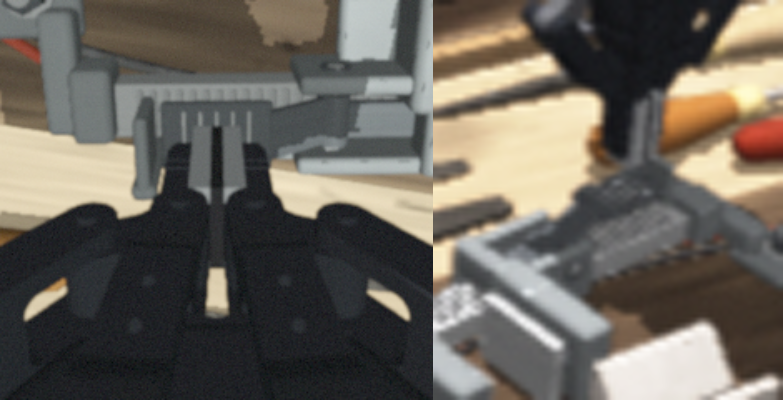

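Run:
```python
import pickle
from h import *
from cs import *
d=pickle.load(open("i3.pkl","rb"));W,S=d["wrist"],d["scene"]
X,e=tri(W,(150+217*.6,180+126*.6),S,(310+207/5,140+163/5));print("tip",X,toc(X),e)
print("plate in W at z46",[toc(onz(W,(150+u*.6,180+v*.6),.046)) for u,v in((162,102),(272,102),(272,143),(160,145),(217,126))])
for z in(.03,.04,.05,.06):print(z,[ (proj(I,[.5882,.1221,z])).round() for I in(W,S)])
print("seen",(150+217*.6,180+126*.6),(310+207/5,140+163/5))
```

```text
tip [0.57842791 0.12189644 0.06893081] [   0.6 -134.7] 0.0005075736322099033
plate in W at z46 [array([   2.5, -152.8]), array([   2.7, -116.2]), array([  17.7, -115.9]), array([  18.3, -154.1]), array([  11.3, -134.6])]
0.03 [array([278., 243.]), array([347., 185.])]
0.04 [array([278., 250.]), array([348., 181.])]
0.05 [array([278., 257.]), array([348., 177.])]
0.06 [array([278., 265.]), array([348., 174.])]
seen (280.2, 255.6) (351.4, 172.6)
```

The two views put the real tip at z≈0.05, just above the plate and near its centre. I'll continue down.

{"api": "drive_tool", "payload": {"linear": [[0, 0, 0.003], [0, 0, 0.003], [0, 0, 0], [0, 0, 0]], "dr": [[0, 0, 0], [0, 0, 0], [0, 0, 0], [0, 0, 0]], "hand": [0, 0, 0, 0]}}

```text
time: 5.1
ee_pos: [0.588, 0.122, 0.0457]
orientation: [-180.0, -0.0, -172.6]
wrist_force: [-0.3, -0.2, 0.4]
width: 0.003
gripper_force: 0.0
```

{"api": "drive_tool", "payload": {"linear": [[0, 0, 0.003], [0, 0, 0.003], [0, 0, 0], [0, 0, 0]], "dr": [[0, 0, 0], [0, 0, 0], [0, 0, 0], [0, 0, 0]], "hand": [0, 0, 0, 0]}}

```text
time: 5.43
ee_pos: [0.5881, 0.1221, 0.0397]
orientation: [-180.0, -0.0, -172.6]
wrist_force: [1.0, 0.6, -0.3]
width: 0.002
gripper_force: 0.0
```

{"api": "drive_tool", "payload": {"linear": [[0, 0, 0.003], [0, 0, 0.002], [0, 0, 0], [0, 0, 0]], "dr": [[0, 0, 0], [0, 0, 0], [0, 0, 0], [0, 0, 0]], "hand": [0, 0, 0, 0]}}

```text
time: 5.77
ee_pos: [0.5882, 0.122, 0.0349]
orientation: [-180.0, -0.0, -172.6]
wrist_force: [0.4, 0.0, 0.2]
width: 0.002
gripper_force: 0.0
```

{"api": "drive_tool", "payload": {"linear": [[0, 0, 0.003], [0, 0, 0.002], [0, 0, 0], [0, 0, 0]], "dr": [[0, 0, 0], [0, 0, 0], [0, 0, 0], [0, 0, 0]], "hand": [0, 0, 0, 0]}}

```text
time: 6.1
ee_pos: [0.5888, 0.122, 0.0304]
orientation: [-180.0, 0.0, -172.6]
wrist_force: [-0.2, -0.7, 2.0]
width: 0.001
gripper_force: 1.4
```

First contact is at TCP z≈0.0305. The tips are therefore about 15 mm above the TCP reading, which agrees with the triangulated 0.069. I'll press on.

{"api": "drive_tool", "payload": {"linear": [[0, 0, 0.003], [0, 0, 0.003], [0, 0, 0], [0, 0, 0]], "dr": [[0, 0, 0], [0, 0, 0], [0, 0, 0], [0, 0, 0]], "hand": [0, 0, 0, 0]}}

```text
time: 6.43
ee_pos: [0.5888, 0.1221, 0.0242]
orientation: [-180.0, 0.0, -172.6]
wrist_force: [0.7, -0.7, 4.3]
width: 0.003
gripper_force: 2.2
```

{"api": "drive_tool", "payload": {"linear": [[0, 0, 0.003], [0, 0, 0], [0, 0, 0]], "dr": [[0, 0, 0], [0, 0, 0], [0, 0, 0]], "hand": [0, 0, 0]}}

```text
time: 6.68
ee_pos: [0.5888, 0.1221, 0.0214]
orientation: [-180.0, 0.0, -172.6]
wrist_force: [1.1, -1.0, 5.7]
width: -0.002
gripper_force: 2.6
```

```bash
python3 cs.py
```

```text
6.6833 clamp xy [  10.9 -135.8] z 0.0214 yawc -0.25 Fc [ 0.9 -1.2] 5.7
```

{"api": "drive_tool", "payload": {"linear": [[0, -0.004, 0], [0, -0.004, 0], [0, -0.004, 0], [0, -0.004, 0], [0, 0, 0]], "dr": [[0, 0, 0], [0, 0, 0], [0, 0, 0], [0, 0, 0], [0, 0, 0]], "hand": [0, 0, 0, 0, 0]}}

```text
time: 7.1
ee_pos: [0.5906, 0.1049, 0.0211]
orientation: [-179.9, -0.0, -172.7]
wrist_force: [0.8, -1.0, 4.4]
width: -0.006
gripper_force: 2.3
```

```bash
python3 cs.py
```

```text
7.1 clamp xy [  10.4 -153.1] z 0.0211 yawc -0.31 Fc [ 0.7 -1.1] 4.4
```

{"api": "drive_tool", "payload": {"linear": [[0, -0.005, 0], [0, -0.005, 0], [0, -0.005, 0], [0, -0.005, 0], [0, -0.005, 0], [0, -0.005, 0], [0, -0.005, 0], [0, -0.005, 0], [0, 0, 0]], "dr": [[0, 0, 0], [0, 0, 0], [0, 0, 0], [0, 0, 0], [0, 0, 0], [0, 0, 0], [0, 0, 0], [0, 0, 0], [0, 0, 0]], "hand": [0, 0, 0, 0, 0, 0, 0, 0, 0]}}

```text
time: 7.85
ee_pos: [0.596, 0.0648, 0.0212]
orientation: [-179.9, 0.0, -172.7]
wrist_force: [1.5, -1.8, 4.7]
width: -0.002
gripper_force: 2.3
```

```bash
python3 cs.py
python3 - <<'E'
from bench import manip
import cv2,numpy as np,pickle
d={n:manip.get_image(n) for n in("wrist","scene","top")};pickle.dump(d,open("i4.pkl","wb"))
b=cv2.resize(d["scene"]["pixels"][140:260,270:420],(750,600),interpolation=cv2.INTER_CUBIC)
cv2.imwrite("pics/c4.png",b[:,:,::-1])
E
```

```text
7.85 clamp xy [  10.4 -193.6] z 0.0212 yawc -0.33 Fc [ 1.3 -2. ] 4.7
```

View pics/c4.png

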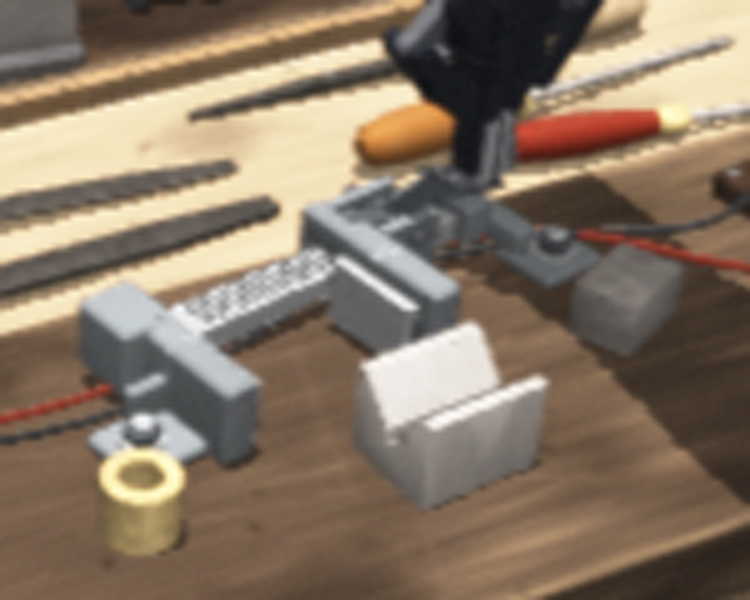

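The jaw is now well back: its pad is at crop (375,300) and a wide throat is open. The vee block at (450,410) and the steel block have not moved. I'll compute the gap and lift off.

Run:
```python
import pickle
from h import *
from cs import *
d=pickle.load(open("i4.pkl","rb"));S=d["scene"]
s=lambda u,v:(270+u/5,140+v/5)
print("pad tip",toc(onz(S,s(413,308),.040)),"pad other",toc(onz(S,s(336,262),.040)),"arm tip",toc(onz(S,s(458,290),.042)),"fixtip in",toc(onz(S,s(260,382),.042)))
print("vee",[toc(onz(S,s(u,v),.045)) for u,v in((360,362),(475,325),(547,380),(428,430))])
```

```text
pad tip [-57.  -89.2] pad other [-10.6 -85.1] arm tip [ -60.4 -112.6] fixtip in [-60.8   1.2]
vee [array([-77.5, -39.3]), array([-86.5, -97.3]), array([-132.1,  -94.5]), array([-127.7,  -31.3])]
```

{"api": "drive_tool", "payload": {"linear": [[0, 0, -0.015], [0, 0, -0.03], [0, 0, -0.03], [0.029, 0.018, 0], [0.029, 0.018, 0], [0.029, 0.018, 0], [0.029, 0.019, 0], [0, 0, 0], [0, 0, 0]], "dr": [[0, 0, 0], [0, 0, 0], [0, 0, 0], [0, 0, 0], [0, 0, 0], [0, 0, 0], [0, 0, 0], [0, 0, 0], [0, 0, -0.3]], "hand": [0, 0, 0, 0, 0, 0, 0, 0, 0]}}

```text
time: 8.75
ee_pos: [0.4679, 0.1249, 0.0953]
orientation: [180.0, -0.2, -172.2]
wrist_force: [0.5, 0.1, -0.4]
width: -0.0
gripper_force: 0.0
```

```bash
python3 cs.py
```

```text
8.75 clamp xy [-108.6 -117.1] z 0.0953 yawc 0.2 Fc [0.5 0.1] -0.4
```

{"api": "drive_tool", "payload": {"linear": [[0, -0.005, 0.02], [0, 0, 0.03], [0, 0, 0.03], [0, 0, 0.008], [0, 0, 0], [0, 0, 0]], "dr": [[0, 0, 0], [0, 0, 0], [0, 0, 0], [0, 0, 0], [0, 0, 0], [0, 0, 0]], "hand": [0, 0, 0, 0, 0, 0]}}

```text
time: 9.25
ee_pos: [0.472, 0.1189, 0.008]
orientation: [-180.0, -0.1, -172.3]
wrist_force: [-0.1, -0.0, 0.4]
width: -0.0
gripper_force: 0.0
```

```bash
python3 cs.py
```

```text
9.25 clamp xy [-105.3 -123.5] z 0.008 yawc 0.04 Fc [-0.1 -0. ] 0.4
```

{"api": "drive_tool", "payload": {"linear": [[0, 0, 0.007], [0, 0.005, 0], [0, 0.004, 0], [0, 0.003, 0], [0, 0.003, 0], [0, 0, 0]], "dr": [[0, 0, 0], [0, 0, 0], [0, 0, 0], [0, 0, 0], [0, 0, 0], [0, 0, 0]], "hand": [0, 0, 0, 0, 0, 0]}}

```text
time: 9.75
ee_pos: [0.4706, 0.1343, 0.0018]
orientation: [-179.9, 0.1, -172.3]
wrist_force: [1.3, -1.5, -0.2]
width: 0.003
gripper_force: 0.6
```

{"api": "drive_tool", "payload": {"linear": [[0, 0.003, 0], [0, 0.003, 0], [0, 0.003, 0]], "dr": [[0, 0, 0], [0, 0, 0], [0, 0, 0]], "hand": [0, 0, 0]}}

```text
time: 10.0
ee_pos: [0.4697, 0.1425, 0.0017]
orientation: [-179.9, 0.1, -172.4]
wrist_force: [2.2, -4.8, 3.3]
width: 0.002
gripper_force: 2.6
```

```bash
python3 cs.py
```

```text
10.0 clamp xy [-104.5  -99.8] z 0.0017 yawc 0.01 Fc [ 1.5 -5.1] 3.3
```

{"api": "drive_tool", "payload": {"linear": [[0, 0.003, 0], [0, 0.003, 0], [0, 0.003, 0], [0, 0.003, 0], [0, 0.003, 0], [0, 0.003, 0], [0, 0.002, 0], [0, 0, 0]], "dr": [[0, 0, 0], [0, 0, 0], [0, 0, 0], [0, 0, 0], [0, 0, 0], [0, 0, 0], [0, 0, 0], [0, 0, 0]], "hand": [0, 0, 0, 0, 0, 0, 0, 0]}}

```text
time: 10.67
ee_pos: [0.4664, 0.1626, 0.0015]
orientation: [-179.9, 0.1, -172.3]
wrist_force: [0.9, -3.3, 3.0]
width: 0.002
gripper_force: 2.2
```

{"api": "drive_tool", "payload": {"linear": [[0, -0.006, 0], [0, -0.006, 0], [0, 0, -0.035], [0, 0, -0.035], [0, 0, -0.03], [0.03, 0.02, 0], [0.03, 0.02, 0], [0, 0, 0], [0, 0, 0]], "dr": [[0, 0, 0], [0, 0, 0], [0, 0, 0], [0, 0, 0], [0, 0, 0], [0, 0, 0], [0, 0, 0], [0, 0, 0], [0, 0, 0]], "hand": [0, 0, 0, 0, 0, 0.04, 0.04, 0.04, 0.04]}}

```text
time: 11.42
ee_pos: [0.4005, 0.1827, 0.1008]
orientation: [180.0, -0.1, -172.2]
wrist_force: [1.3, -0.6, -0.3]
width: 0.472
gripper_force: 0.0
```

```bash
python3 cs.py
python3 - <<'E'
from bench import manip
import cv2,numpy as np,pickle
d={n:manip.get_image(n) for n in("wrist","scene","top")};pickle.dump(d,open("i5.pkl","wb"))
b=cv2.resize(d["scene"]["pixels"][150:260,290:400],(500,500),interpolation=cv2.INTER_CUBIC)
a=cv2.resize(d["wrist"]["pixels"][150:420,140:300],(296,500),interpolation=cv2.INTER_CUBIC)
cv2.imwrite("pics/c5.png",np.hstack([b,a])[:,:,::-1])
E
```

```text
11.4167 clamp xy [-167.8  -50.8] z 0.1008 yawc 0.17 Fc [ 1.2 -0.8] -0.3
```

View pics/c5.png

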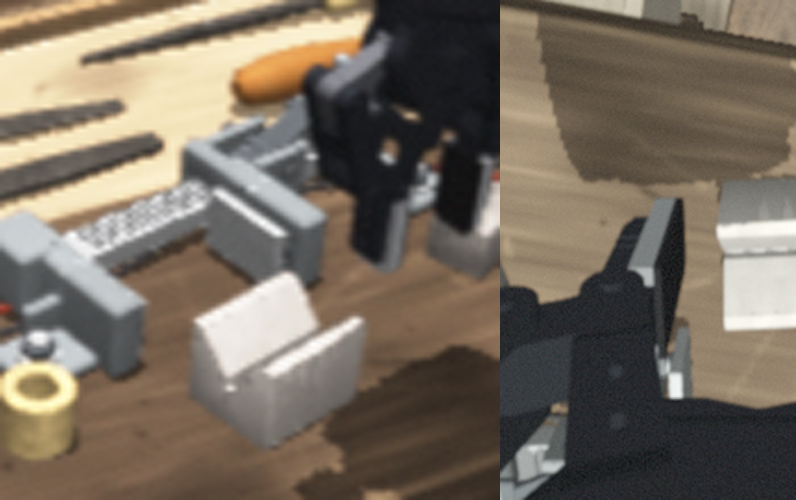

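The vee block has shifted left and now stands square in front of the throat, with top corners at crop (195,325), (295,272), (363,320) and (262,375). I'll measure it.

```bash
python3 - <<'E'
import pickle
from h import *
from cs import *
d=pickle.load(open("i5.pkl","rb"));S=d["scene"];W=d["wrist"]
k=500/110
c=[toc(onz(S,(290+u/k,150+v/k),.045)) for u,v in((195,325),(295,272),(363,320),(262,375))]
print(c,np.mean(c,0))
print("W left edge",[toc(onz(W,(140+(u-500)*.54,150+v*.54),.045)) for u,v in((718,184),(724,328))])
print("jaw tip",toc(onz(S,(290+325/k,150+222/k),.042)),"pad",toc(onz(S,(290+283/k,150+240/k),.04)))
E
python3 cs.py
```

```text
[array([-89.8,  -3.5]), array([-86.7, -67.6]), array([-131.2,  -67.9]), array([-133.6,   -4.3])] [-110.325  -35.825]
W left edge [array([-148.8,  -65.8]), array([-82.1, -64.5])]
jaw tip [ -62.6 -110.2] pad [-59.9 -85.5]
11.5667 clamp xy [-164.9  -51.6] z 0.1009 yawc 0.03 Fc [0.3 0.2] 0.1
```

{"api": "drive_tool", "payload": {"linear": [[0, 0.0155, 0.02], [0, 0, 0.035], [0, 0, 0.03], [0, 0, 0.018], [0, 0, 0], [0, 0, 0]], "dr": [[0, 0, 0], [0, 0, 0], [0, 0, 0], [0, 0, 0], [0, 0, 0], [0, 0, 0]], "hand": [0.02, 0.02, 0.02, 0.02, 0.02, 0.02]}}

```text
time: 12.07
ee_pos: [0.4003, 0.1971, -0.0028]
orientation: [-180.0, -0.2, -172.4]
wrist_force: [-0.3, -0.2, 0.0]
width: 0.23
gripper_force: 0.0
```

{"api": "drive_tool", "payload": {"linear": [[-0.006, 0, 0], [-0.005, 0, 0], [-0.003, 0, 0], [-0.003, 0, 0], [-0.003, 0, 0], [-0.003, 0, 0], [-0.003, 0, 0], [0, 0, 0]], "dr": [[0, 0, 0], [0, 0, 0], [0, 0, 0], [0, 0, 0], [0, 0, 0], [0, 0, 0], [0, 0, 0], [0, 0, 0]], "hand": [0.02, 0.02, 0.02, 0.02, 0.02, 0.02, 0.02, 0.02]}}

```text
time: 12.73
ee_pos: [0.4256, 0.2013, -0.002]
orientation: [180.0, -0.1, -172.3]
wrist_force: [-3.4, 1.3, 2.0]
width: 0.235
gripper_force: 1.9
```

```bash
python3 cs.py
```

```text
12.7333 clamp xy [-140.4  -35.7] z -0.002 yawc 0.07 Fc [-3.2  1.8] 2.0
```

{"api": "drive_tool", "payload": {"linear": [[-0.004, 0, 0], [-0.004, 0, 0], [-0.004, 0, 0], [-0.004, 0, 0], [-0.004, 0, 0], [-0.004, 0, 0], [-0.004, 0, 0], [-0.004, 0, 0], [-0.004, 0, 0], [0, 0, 0]], "dr": [[0, 0, 0], [0, 0, 0], [0, 0, 0], [0, 0, 0], [0, 0, 0], [0, 0, 0], [0, 0, 0], [0, 0, 0], [0, 0, 0], [0, 0, 0]], "hand": [0.02, 0.02, 0.02, 0.02, 0.02, 0.02, 0.02, 0.02, 0.02, 0.02]}}

```text
time: 13.57
ee_pos: [0.4636, 0.2063, -0.0018]
orientation: [180.0, 0.1, -172.3]
wrist_force: [-0.6, -0.7, -1.5]
width: 0.238
gripper_force: 0.5
```

{"api": "drive_tool", "payload": {"linear": [[-0.004, 0, 0], [-0.004, 0, 0], [-0.004, 0, 0], [-0.004, 0, 0], [-0.003, 0, 0], [-0.003, 0, 0], [-0.003, 0, 0], [-0.003, 0, 0], [0, 0, 0]], "dr": [[0, 0, 0], [0, 0, 0], [0, 0, 0], [0, 0, 0], [0, 0, 0], [0, 0, 0], [0, 0, 0], [0, 0, 0], [0, 0, 0]], "hand": [0.02, 0.02, 0.02, 0.02, 0.02, 0.02, 0.02, 0.02, 0.02]}}

```text
time: 14.32
ee_pos: [0.4906, 0.2099, -0.0019]
orientation: [-180.0, 0.0, -172.3]
wrist_force: [-1.7, -1.2, 0.0]
width: 0.237
gripper_force: 1.5
```

```bash
python3 cs.py
```

```text
14.3167 clamp xy [-74.9 -35.8] z -0.0019 yawc 0.04 Fc [-1.9 -1. ] 0.0
```

{"api": "drive_tool", "payload": {"linear": [[-0.003, 0, 0], [-0.003, 0, 0], [-0.002, 0, 0], [-0.002, 0, 0], [0, 0, 0], [0, 0, 0]], "dr": [[0, 0, 0], [0, 0, 0], [0, 0, 0], [0, 0, 0], [0, 0, 0], [0, 0, 0]], "hand": [0.02, 0.02, 0.02, 0.02, 0.02, 0.02]}}

```text
time: 14.82
ee_pos: [0.5005, 0.2112, -0.0019]
orientation: [-180.0, 0.1, -172.3]
wrist_force: [-1.8, -0.7, -0.2]
width: 0.234
gripper_force: 0.8
```

```bash
python3 cs.py
```

```text
14.8167 clamp xy [-64.9 -35.8] z -0.0019 yawc 0.05 Fc [-1.9 -0.4] -0.2
```

{"api": "drive_tool", "payload": {"linear": [[0.01, 0, 0], [0.015, 0, 0], [0, 0, -0.03], [0, 0, -0.035], [0, 0, -0.035], [-0.017, -0.038, 0], [-0.017, -0.038, 0], [-0.017, -0.038, 0], [0, 0, 0], [0, 0, 0]], "dr": [[0, 0, 0], [0, 0, 0], [0, 0, 0], [0, 0, 0], [0, 0, 0], [0, 0, 0], [0, 0, 0], [0, 0, 0], [0, 0, 0], [0, 0, 0]], "hand": [0.02, 0.02, 0.02, 0.02, 0, 0, 0, 0, 0, 0]}}

```text
time: 15.65
ee_pos: [0.5434, 0.0996, 0.0986]
orientation: [-180.0, 0.2, -172.6]
wrist_force: [-0.5, -0.3, 0.1]
width: -0.001
gripper_force: 0.0
```

```bash
python3 cs.py
python3 - <<'E'
from bench import manip
import cv2,numpy as np,pickle
d={n:manip.get_image(n) for n in("wrist","scene","top")};pickle.dump(d,open("i6.pkl","wb"))
b=cv2.resize(d["scene"]["pixels"][150:250,280:390],(550,500),interpolation=cv2.INTER_CUBIC)
a=cv2.resize(d["top"]["pixels"][165:265,300:350],(250,500),interpolation=cv2.INTER_CUBIC)
cv2.imwrite("pics/c6.png",np.hstack([b,a])[:,:,::-1])
E
```

```text
15.65 clamp xy [ -37.2 -152.1] z 0.0986 yawc -0.19 Fc [-0.5 -0.2] 0.1
```

View pics/c6.png

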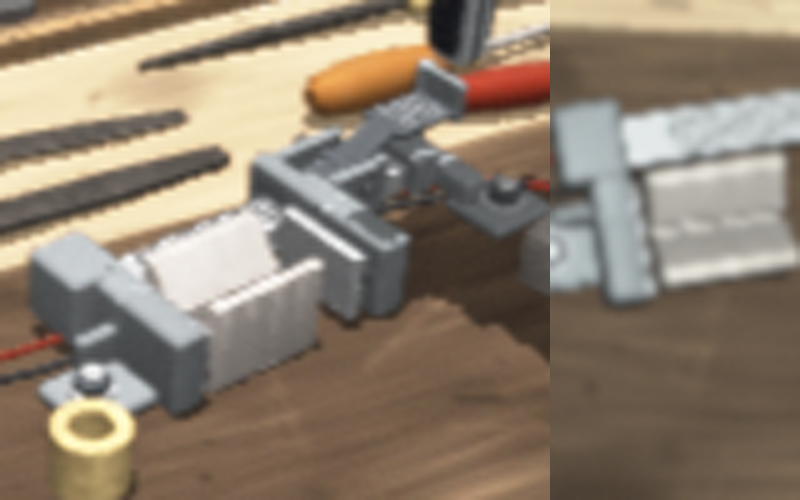

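The block stands in the throat, square and close to the bar. Its front face is at crop (265,340), and the jaw arm is at (330,230). Next I'll go down behind the jaw and push it up.

{"api": "drive_tool", "payload": {"linear": [[0, 0, 0.025], [0, 0, 0.035], [0, 0, 0.03], [0, 0, 0.006], [0, 0, 0], [0, 0, 0]], "dr": [[0, 0, -0.2], [0, 0, 0], [0, 0, 0], [0, 0, 0], [0, 0, 0], [0, 0, 0]], "hand": [0, 0, 0, 0, 0, 0]}}

```text
time: 16.3
ee_pos: [0.5408, 0.1025, 0.0028]
orientation: [-180.0, 0.0, -172.0]
wrist_force: [-0.0, 0.4, 0.7]
width: -0.002
gripper_force: 0.0
```

{"api": "drive_tool", "payload": {"linear": [[0, 0.004, 0], [0, 0.004, 0], [0, 0.004, 0], [0, 0.003, 0], [0, 0.003, 0], [0, 0.003, 0], [0, 0.003, 0], [0, 0.003, 0], [0, 0.003, 0], [0, 0, 0]], "dr": [[0, 0, 0], [0, 0, 0], [0, 0, 0], [0, 0, 0], [0, 0, 0], [0, 0, 0], [0, 0, 0], [0, 0, 0], [0, 0, 0], [0, 0, 0]], "hand": [0, 0, 0, 0, 0, 0, 0, 0, 0, 0]}}

```text
time: 17.13
ee_pos: [0.5381, 0.1246, 0.0029]
orientation: [-179.2, 0.0, -172.4]
wrist_force: [1.3, -23.0, 4.1]
width: -0.001
gripper_force: 11.4
```

```bash
python3 cs.py
```

```text
17.1333 clamp xy [ -39.1 -126.6] z 0.0029 yawc -0.03 Fc [ -1.8 -23. ] 4.1
```

23 N is more than the ratchet should need. I'll check numerically by template match whether the jaw has moved.

```bash
cat > tm.py <<'E'
import pickle,cv2,numpy as np
from h import *
from cs import *
from bench import manip
d=pickle.load(open("i6.pkl","rb"))["scene"];S=manip.get_image("scene")
def m(x0,y0,x1,y1,z,n):
    t=d["pixels"][y0:y1,x0:x1];r=cv2.matchTemplate(S["pixels"][y0-15:y1+15,x0-25:x1+25],t,cv2.TM_CCOEFF_NORMED)
    _,v,_,l=cv2.minMaxLoc(r);j=np.array(l)
    def sub(a): return 0 if a[0]-2*a[1]+a[2]==0 else .5*(a[0]-a[2])/(a[0]-2*a[1]+a[2])
    x,y=l
    f=np.array([x,y],float)
    if 0<x<r.shape[1]-1:f[0]+=sub(r[y,x-1:x+2])
    if 0<y<r.shape[0]-1:f[1]+=sub(r[y-1:y+2,x])
    f-=[25,15];c=np.array([(x0+x1)/2,(y0+y1)/2])
    print(n,"score",round(v,3),"px",f.round(2),"mm",toc(onz(S,c+f,z))-toc(onz(S,c,z)))
m(331,178,362,214,.035,"jaw arm")
m(362,162,374,174,.05,"horn/plate")
m(322,202,345,226,.03,"vee")
m(286,196,322,232,.03,"fixed jaw")
tcp()
E
python3 tm.py
```

```text
jaw arm score 0.755 px [-1.31  0.83] mm [-0.7  4.6]
horn/plate score 0.597 px [-21.45  12.08] mm [-9.6 77.7]
vee score 0.996 px [-0.06  0.03] mm [-0.1  0.2]
fixed jaw score 1.0 px [0. 0.] mm [0. 0.]
17.1833 clamp xy [ -39.  -126.6] z 0.0029 yawc -0.02 Fc [ -2.1 -23.8] 5.4
```

{"api": "drive_tool", "payload": {"linear": [[0, -0.01, 0], [0, -0.008, 0], [-0.011, 0, 0], [0, 0.008, 0], [0, 0.005, 0], [0, 0.003, 0], [0, 0.003, 0], [0, 0, 0]], "dr": [[0, 0, 0], [0, 0, 0], [0, 0, 0], [0, 0, 0], [0, 0, 0], [0, 0, 0], [0, 0, 0], [0, 0, 0]], "hand": [0, 0, 0, 0, 0, 0, 0, 0]}}

```text
time: 17.85
ee_pos: [0.5496, 0.1268, 0.0025]
orientation: [-179.0, 0.1, -172.4]
wrist_force: [5.9, -26.7, 0.3]
width: 0.003
gripper_force: 14.1
```

```bash
python3 tm.py
```

```text
jaw arm score 0.699 px [-1.45  0.98] mm [-1.   5.2]
horn/plate score 0.563 px [-25.     9.35] mm [ 3.9 76.6]
vee score 0.998 px [-0.01  0.04] mm [-0.1  0.1]
fixed jaw score 1.0 px [0. 0.] mm [0. 0.]
17.9 clamp xy [ -27.4 -125.8] z 0.0025 yawc 0.0 Fc [  2.1 -27.8] -0.4
```

```bash
cat >> tm.py <<'E'
print('--')
for b in((337,190,352,214),(338,205,352,216),(345,195,361,213),(331,180,345,195)): m(*b,.035,str(b))
D=np.abs(S["pixels"].astype(int)-d["pixels"]).max(2)
print(D[150:222:3,328:384:3])
E
python3 tm.py|sed 1,/--/d
```

```text
(337, 190, 352, 214) score 0.669 px [-1.33  1.02] mm [-1.2  5. ]
(338, 205, 352, 216) score 0.921 px [-1.58  0.83] mm [-0.3  4.8]
(345, 195, 361, 213) score 0.834 px [-1.32  1.3 ] mm [-1.9  5.7]
(331, 180, 345, 195) score 0.815 px [-1.79  0.64] mm [0.4 5.1]
[[  1   2   1   0   2  77 216 203 131  83  68  76 183   4   5  56  48  14
    1]
 [  1   2   1   1   1  20  64  50  43  92 125 142 118   4   3  68  67  33
    0]
 [  2   3   1   1   2  12 141 158 218 222 224 223 208   1   1  81  34  57
    1]
 [  2   1   1   1   2  80 219 216 223 223 201 208 203  20   7  64  66 126
   18]
 [  1   1   0   2   1 182 160 189 211 209 203 198 183 148  80  49  83 116
    3]
 [  0   1   2   2   0  89 172 206 195 181 157 134  66  71 143 159 176  42
    1]
 [  0   1   0   6  22  69 162 165 133 106  87  71  84  48  45 124 103   2
    2]
 [  1   0 122 141 108  36  49  78  66 111 133 133 138 124  44  51   4   2
    3]
 [  1   1  97 162 155  97  21 125 111 101  99 121  97 104 127  45   1   0
    1]
 [  0   1   0 122 135 164  92 150 104 107  53  50 103 216 185   1   2   2
    2]
 [  1  26   6   2  52  60  96  9
[... 402 characters left out ...]
  26  43   6  12  16   1   2   0   3   1   1
    1]
 [  1   1   9   6   9  20 121  64  81   7  37  56   1   1   0   2   2   2
    1]
 [  0   1   9   5   9   5  59  60 105  23   7  21   1   1   1   2   2   2
    2]
 [  1   1   1   0   1   2   4   6  11   6   4  12   1   0   1   3   2   1
    2]
 [  2   1   0   2   0   1   1  11  21   2  11   2   3   1   2   2   2   1
    1]
 [  1   1   1   1   2  15   1  16   4   1  22  13  60  69  16   3   2   0
    1]
 [  2   3   1   4   1  27  31   4  18   7  16  63  67  61  67  37   0   2
    1]
 [  1   1   1   1   1   2  28  37   3   0  53  69  68  69  61  60  58  62
   10]
 [  1   3   2   1   1   1   1   1   1   1   1   2   6  29  63  63  63  65
   67]]
```

Run:
```python
from bench import manip
s=manip.state();print(s["wrist_force"],s["torque"],s["ee_pos"],s["orientation"],s["gripper_force"],s["qvel"].round(2),s["tau"].round(1))
F=s["wrist_force"];t=s["torque"];print("rz (tau_x/-Fy)",-t[0]/F[1],"rx",t[2]/F[1])
```

```text
[  5.39546043 -26.91007127  -0.49813685] [-5.02777235 -1.04452771 -0.01132902] [0.54958351 0.12696723 0.00252144] [-1.79106554e+02  1.09865281e-01 -1.72379367e+02] 13.631231448089238 [-0.15 -0.   -0.02 -0.04  0.39  0.03] [ 15.6 -49.5  22.5   1.3   7.5  -0. ]
rz (tau_x/-Fy) -0.18683608463665108 rx 0.0004209955362301484
```

The fingers alone carry the load, with about half the force on each pad. The jaw has moved up one tooth, so I'll push somewhat harder.

{"api": "drive_tool", "payload": {"linear": [[0, 0.003, 0], [0, 0.003, 0], [0, 0, 0]], "dr": [[0, 0, 0], [0, 0, 0], [0, 0, 0]], "hand": [0, 0, 0]}}

```text
time: 18.2
ee_pos: [0.5494, 0.1275, 0.0027]
orientation: [-178.5, 0.1, -172.6]
wrist_force: [6.7, -44.7, -0.1]
width: -0.002
gripper_force: 22.9
```

```bash
python3 tm.py|grep -v "\[\["|head -8
```

```text
jaw arm score 0.683 px [-1.82  0.95] mm [-0.4  5.8]
horn/plate score 0.57 px [-18.59  15.  ] mm [-22.4  80.6]
vee score 0.997 px [-0.01  0.04] mm [-0.1  0.1]
fixed jaw score 1.0 px [0. 0.] mm [0. 0.]
18.25 clamp xy [ -27.4 -125.2] z 0.0027 yawc -0.22 Fc [ -0.1 -45.3] 1.0
--
(337, 190, 352, 214) score 0.638 px [-1.7   0.94] mm [-0.4  5.5]
(338, 205, 352, 216) score 0.929 px [-1.85  0.97] mm [-0.3  5.6]
```

The jaw is blocked rather than just stiff. I'll back off, check where it rests, then push higher up and farther out on the arm.

{"api": "drive_tool", "payload": {"linear": [[0, -0.01, 0], [0, -0.01, 0], [0, -0.008, 0], [0, 0, 0], [0, 0, 0]], "dr": [[0, 0, 0], [0, 0, 0], [0, 0, 0], [0, 0, 0], [0, 0, 0]], "hand": [0, 0, 0, 0, 0]}}

```text
time: 18.67
ee_pos: [0.5499, 0.1127, 0.002]
orientation: [180.0, -0.0, -172.1]
wrist_force: [0.0, 0.3, -0.2]
width: -0.002
gripper_force: 0.0
```

```bash
python3 tm.py|grep -v "\[\["|head -10
```

```text
jaw arm score 0.79 px [-1.29  0.78] mm [-0.6  4.4]
horn/plate score 0.572 px [-20.04   6.88] mm [ 5.1 60. ]
vee score 0.998 px [-0.02  0.03] mm [-0.1  0.1]
fixed jaw score 1.0 px [0. 0.] mm [0. 0.]
18.7167 clamp xy [ -28.9 -139.8] z 0.002 yawc 0.3 Fc [-0.1 -0.1] -0.1
--
(337, 190, 352, 214) score 0.785 px [-1.26  0.93] mm [-1.   4.6]
(338, 205, 352, 216) score 0.93 px [-1.29  0.64] mm [-0.2  3.8]
(345, 195, 361, 213) score 0.808 px [-1.24  1.08] mm [-1.4  5. ]
(331, 180, 345, 195) score 0.931 px [-1.25  0.87] mm [-1.   4.7]
```

{"api": "drive_tool", "payload": {"linear": [[0.012, 0, -0.008], [0, 0.004, 0], [0, 0.004, 0], [0, 0.003, 0], [0, 0.002, 0], [0, 0.002, 0], [0, 0, 0]], "dr": [[0, 0, 0], [0, 0, 0], [0, 0, 0], [0, 0, 0], [0, 0, 0], [0, 0, 0], [0, 0, 0]], "hand": [0, 0, 0, 0, 0, 0, 0]}}

```text
time: 19.3
ee_pos: [0.5369, 0.1248, 0.0099]
orientation: [-179.9, 0.0, -172.1]
wrist_force: [0.5, -4.9, -0.0]
width: 0.001
gripper_force: 1.9
```

```bash
python3 tm.py|grep -v "\[\["|head -10
```

```text
jaw arm score 0.792 px [-1.32  0.81] mm [-0.6  4.5]
horn/plate score 0.542 px [-20.09   8.81] mm [-1.  65.7]
vee score 0.996 px [-0.05  0.03] mm [-0.1  0.2]
fixed jaw score 1.0 px [0. 0.] mm [0. 0.]
19.35 clamp xy [ -40.2 -126.3] z 0.01 yawc 0.24 Fc [-0.1 -4.4] 0.2
--
(337, 190, 352, 214) score 0.758 px [-1.18  0.86] mm [-0.9  4.3]
(338, 205, 352, 216) score 0.895 px [-1.36  0.61] mm [0.  3.9]
(345, 195, 361, 213) score 0.754 px [-0.98  1.19] mm [-2.   4.8]
(331, 180, 345, 195) score 0.943 px [-1.23  0.9 ] mm [-1.2  4.7]
```

{"api": "drive_tool", "payload": {"linear": [[0, 0.002, 0], [0, 0.002, 0], [0, 0, 0]], "dr": [[0, 0, 0], [0, 0, 0], [0, 0, 0]], "hand": [0, 0, 0]}}

```text
time: 19.6
ee_pos: [0.5368, 0.1253, 0.01]
orientation: [-179.5, -0.0, -172.3]
wrist_force: [2.4, -15.2, 1.0]
width: -0.007
gripper_force: 7.9
```

```bash
python3 cs.py
python3 - <<'E'
import pickle,numpy as np
from h import *
from cs import *
I=pickle.load(open("i6.pkl","rb"))
S=I["scene"];s=lambda u,v:(280+u/5,150+v/5)
for n,p,z in(("vee far right",(270,262),.045),("vee near right",(322,262),.045),("vee near left",(212,310),.045),("pad near top",(362,252),.04),("pad far top",(287,210),.04),("arm near",(408,238),.042),("horn",(440,62),.056),("horn lo",(465,80),.056),("fix in",(208,330),.042)): print(n,toc(onz(S,s(*p),z)))
for dx in range(1):pass
T=I["top"]
print("top vee",[toc(onz(T,(300+(u-550)/5,165+v/5),.045)) for u,v in((648,180),(660,285),(783,155))])
E
```

```text
19.6 clamp xy [ -40.3 -125.8] z 0.01 yawc 0.1 Fc [  0.3 -15.4] 1.0
vee far right [-40.6 -49.2]
vee near right [-53.7 -67.5]
vee near left [-52.5  -6.6]
pad near top [-53.4 -91.9]
pad far top [ -9.7 -86.5]
arm near [ -59.3 -113.7]
horn [  25.6 -213.9]
horn lo [   6.6 -211.9]
fix in [-59.3   1. ]
top vee [array([-10. ,  -7.6]), array([-57.1,  -5.3]), array([ -7.9, -68.8])]
```

Still stuck at g≈0.085, so the nose is probably not riding up the rack. I'll go back to the thumb plate, press it again, and bring the jaw a little forward with the lever down.

{"api": "drive_tool", "payload": {"linear": [[0, -0.01, 0], [0, -0.01, -0.01], [0, 0, -0.03], [0, 0, -0.035], [-0.0255, -0.019, 0], [-0.0255, -0.019, 0], [0, 0, 0], [0, 0, 0]], "dr": [[0, 0, 0], [0, 0, 0], [0, 0, 0], [0, 0, 0], [0, 0, 0], [0, 0, 0], [0, 0, 0], [0, 0, 0]], "hand": [0, 0, 0, 0, 0, 0, 0, 0]}}

```text
time: 20.27
ee_pos: [0.5958, 0.078, 0.0856]
orientation: [180.0, 0.1, -172.2]
wrist_force: [-0.3, 0.4, -1.2]
width: -0.003
gripper_force: 0.0
```

```bash
python3 cs.py; python3 tm.py|grep -v "\[\["|head -1
python3 - <<'E'
# lever / horn heights: match horn patch of i6 in this view is occluded; compare i0 start vs i6 shapes instead
import pickle,numpy as np,cv2
from h import *
from cs import *
A=pickle.load(open("im0.pkl","rb"))["scene"];B=pickle.load(open("i6.pkl","rb"))["scene"]
P=lambda I,c,z:proj(I,[*(E.T@np.array(c)/1000+O),z])
# horn patch
for n,c,z in(("horn",(11,-158),.053),("plate",(11,-136),.046),("cheek",(0,-100),.039)):
    p=P(A,c,z).round().astype(int);t=A["pixels"][p[1]-6:p[1]+7,p[0]-6:p[0]+7]
    q=P(B,(c[0],c[1]-52),z).round().astype(int)
    r=cv2.matchTemplate(B["pixels"][q[1]-16:q[1]+17,q[0]-16:q[0]+17],t,cv2.TM_CCOEFF_NORMED);_,v,_,l=cv2.minMaxLoc(r)
    print(n,p,"->expected",q,"found",q+np.array(l)-10,round(v,2))
E
```

```text
20.2667 clamp xy [  11.9 -180.5] z 0.0856 yawc 0.16 Fc [-0.3  0.5] -1.2
jaw arm score 0.866 px [-0.99  0.66] mm [-0.6  3.5]
horn [355 173] ->expected [371 167] found [363 176] 0.46
plate [348 179] ->expected [364 172] found [362 173] 0.71
cheek [339 188] ->expected [356 181] found [355 181] 0.83
```

{"api": "drive_tool", "payload": {"linear": [[0, -0.004, 0.02], [0, 0, 0.02], [0, 0, 0.01], [0, 0, 0], [0, 0, 0]], "dr": [[0, 0, 0], [0, 0, 0], [0, 0, 0], [0, 0, 0], [0, 0, 0]], "hand": [0, 0, 0, 0, 0]}}

```text
time: 20.73
ee_pos: [0.5936, 0.0753, 0.0347]
orientation: [180.0, -0.1, -172.1]
wrist_force: [-1.1, -0.7, 0.2]
width: -0.001
gripper_force: 0.0
```

{"api": "drive_tool", "payload": {"linear": [[0, 0, 0.002], [0, 0, 0.002], [0, 0, 0], [0, 0, 0]], "dr": [[0, 0, 0], [0, 0, 0], [0, 0, 0], [0, 0, 0]], "hand": [0, 0, 0, 0]}}

```text
time: 21.07
ee_pos: [0.5953, 0.0749, 0.0317]
orientation: [-180.0, 0.0, -172.1]
wrist_force: [-1.1, 0.3, 0.2]
width: -0.0
gripper_force: 0.0
```

{"api": "drive_tool", "payload": {"linear": [[0, 0, 0.003], [0, 0, 0], [0, 0, 0]], "dr": [[0, 0, 0], [0, 0, 0], [0, 0, 0]], "hand": [0, 0, 0]}}

```text
time: 21.32
ee_pos: [0.5955, 0.0747, 0.0285]
orientation: [-180.0, 0.1, -172.1]
wrist_force: [0.3, -1.5, 3.4]
width: -0.001
gripper_force: 1.6
```

```bash
python3 cs.py
```

```text
21.3167 clamp xy [  11.2 -183.7] z 0.0285 yawc 0.24 Fc [ 0.1 -1.5] 3.4
```

{"api": "drive_tool", "payload": {"linear": [[0, 0, 0.004], [0, 0, 0.003], [0, 0, 0], [0, 0.003, 0], [0, 0.003, 0], [0, 0.003, 0], [0, 0.003, 0], [0, 0, 0]], "dr": [[0, 0, 0], [0, 0, 0], [0, 0, 0], [0, 0, 0], [0, 0, 0], [0, 0, 0], [0, 0, 0], [0, 0, 0]], "hand": [0, 0, 0, 0, 0, 0, 0, 0]}}

```text
time: 21.98
ee_pos: [0.5936, 0.0874, 0.0214]
orientation: [-180.0, 0.1, -172.1]
wrist_force: [0.5, -1.4, 4.4]
width: -0.002
gripper_force: 2.4
```

```bash
python3 tm.py|grep -v "\[\["|head -9
```

```text
jaw arm score 0.755 px [-5.87  2.77] mm [-0.4 17.9]
horn/plate score 0.58 px [-21.84 -12.2 ] mm [73.7  3.6]
vee score 0.993 px [-0.1   0.01] mm [0.1 0.2]
fixed jaw score 1.0 px [-0. -0.] mm [0. 0.]
22.0333 clamp xy [  11. -171.] z 0.0213 yawc 0.29 Fc [ 0.2 -0.8] 4.4
--
(337, 190, 352, 214) score 0.678 px [-5.83  2.85] mm [-0.5 17.6]
(338, 205, 352, 216) score 0.827 px [1.62 0.32] mm [-2.9 -2. ]
(345, 195, 361, 213) score 0.801 px [-6.13  2.99] mm [-0.4 18.5]
```

With the lever pressed the jaw glides freely to g≈0.071. I'll release it here, away from the end of the rack, and try the ratchet push again.

{"api": "drive_tool", "payload": {"linear": [[0, 0, -0.015], [0, 0, -0.03], [0, 0, -0.03], [0.0235, 0.018, 0], [0.0235, 0.018, 0], [0, 0, 0], [0, 0, 0.03], [0, 0, 0.03], [0, 0, 0.031], [0, 0, 0]], "dr": [[0, 0, 0.1], [0, 0, 0], [0, 0, 0], [0, 0, 0], [0, 0, 0], [0, 0, 0], [0, 0, 0], [0, 0, 0], [0, 0, 0], [0, 0, 0]], "hand": [0, 0, 0, 0, 0, 0, 0, 0, 0, 0]}}

```text
time: 22.87
ee_pos: [0.5357, 0.1159, -0.0012]
orientation: [179.9, -0.7, -172.2]
wrist_force: [-0.9, -0.1, -1.5]
width: 0.003
gripper_force: 0.0
```

```bash
python3 tm.py|grep -v "\[\["|head -9
```

```text
jaw arm score 0.753 px [-5.3   2.66] mm [-0.8 16.6]
horn/plate score 0.6 px [-18.44  12.18] mm [-13.9  72.3]
vee score 0.993 px [-0.05 -0.  ] mm [0.  0.1]
fixed jaw score 1.0 px [0. 0.] mm [0. 0.]
22.9167 clamp xy [ -41.  -135.1] z 0.0015 yawc 0.17 Fc [-0.2  0.2] 0.3
--
(337, 190, 352, 214) score 0.656 px [-5.21  2.87] mm [-1.4 16.5]
(338, 205, 352, 216) score 0.824 px [-14.64   7.26] mm [-1.1 42.3]
(345, 195, 361, 213) score 0.769 px [-5.45  3.23] mm [-1.9 17.9]
```

{"api": "drive_tool", "payload": {"linear": [[-0.004, 0.005, 0], [0, 0.005, 0], [0, 0.003, 0], [0, 0.003, 0], [0, 0.003, 0], [0, 0.003, 0], [0, 0, 0]], "dr": [[0, 0, 0], [0, 0, 0], [0, 0, 0], [0, 0, 0], [0, 0, 0], [0, 0, 0], [0, 0, 0]], "hand": [0, 0, 0, 0, 0, 0, 0]}}

```text
time: 23.5
ee_pos: [0.5431, 0.1389, 0.0057]
orientation: [-180.0, 0.1, -172.2]
wrist_force: [0.7, -0.3, 0.2]
width: 0.0
gripper_force: 0.2
```

```bash
python3 tm.py|grep -v "\[\["|head -5
```

```text
jaw arm score 0.647 px [-5.77  2.72] mm [-0.4 17.6]
horn/plate score 0.567 px [14.82 13.96] mm [-63.7  15.3]
vee score 0.98 px [-0.19  0.1 ] mm [-0.1  0.6]
fixed jaw score 1.0 px [0. 0.] mm [0. 0.]
23.55 clamp xy [ -32.4 -113.3] z 0.0054 yawc 0.18 Fc [-0.4 -0.6] 0.2
```

{"api": "drive_tool", "payload": {"linear": [[0, 0.003, 0], [0, 0.003, 0], [0, 0, 0]], "dr": [[0, 0, 0], [0, 0, 0], [0, 0, 0]], "hand": [0, 0, 0]}}

```text
time: 23.8
ee_pos: [0.5427, 0.1402, 0.0054]
orientation: [-179.5, -0.0, -172.4]
wrist_force: [0.6, -15.1, 3.6]
width: -0.006
gripper_force: 7.6
```

```bash
python3 tm.py|grep -v "\[\["|head -5
```

```text
jaw arm score 0.635 px [-6.03  2.87] mm [-0.5 18.4]
horn/plate score 0.568 px [14.61 13.96] mm [-63.4  15.7]
vee score 0.977 px [-0.2  0.1] mm [-0.1  0.6]
fixed jaw score 1.0 px [-0. -0.] mm [0. 0.]
23.85 clamp xy [ -32.4 -111.8] z 0.0054 yawc -0.01 Fc [ -2.2 -14. ] 3.2
```

It's stuck at the same tooth phase. The gripper body may overhang the lever's front end and keep it from rising, so I'll push near the arm's tip and higher up, clear of the bar.

{"api": "drive_tool", "payload": {"linear": [[0, -0.012, 0], [0.021, -0.005, -0.013], [0, 0, 0], [0, 0.007, 0], [0, 0.004, 0], [0, 0.003, 0], [0, 0.002, 0], [0, 0, 0]], "dr": [[0, 0, 0], [0, 0, 0], [0, 0, 0], [0, 0, 0], [0, 0, 0], [0, 0, 0], [0, 0, 0], [0, 0, 0]], "hand": [0, 0, 0, 0, 0, 0, 0, 0]}}

```text
time: 24.52
ee_pos: [0.5222, 0.1386, 0.0181]
orientation: [-179.6, 0.0, -172.2]
wrist_force: [0.9, -10.4, 3.0]
width: -0.0
gripper_force: 5.3
```

```bash
python3 tm.py|grep -v "\[\["|head -5
```

```text
jaw arm score 0.729 px [-5.93  2.77] mm [-0.3 18. ]
horn/plate score 0.564 px [15.16 13.95] mm [-64.1  14.6]
vee score 0.968 px [-0.14  0.06] mm [0.  0.4]
fixed jaw score 1.0 px [-0. -0.] mm [0. 0.]
24.5667 clamp xy [ -53.  -110.7] z 0.018 yawc 0.12 Fc [-1.9 -9.8] 3.1
```

{"api": "drive_tool", "payload": {"linear": [[0, 0.002, 0], [0, 0.002, 0], [0, 0.002, 0], [0, 0, 0]], "dr": [[0, 0, 0], [0, 0, 0], [0, 0, 0], [0, 0, 0]], "hand": [0, 0, 0, 0]}}

```text
time: 24.9
ee_pos: [0.522, 0.1395, 0.0181]
orientation: [-179.1, -0.0, -172.5]
wrist_force: [0.6, -25.9, 4.3]
width: 0.0
gripper_force: 13.3
```

```bash
python3 tm.py|grep -v "\[\["|head -5
```

```text
jaw arm score 0.713 px [-6.02  2.79] mm [-0.3 18.2]
horn/plate score 0.577 px [-22.65  11.03] mm [-4.6 77. ]
vee score 0.961 px [-0.13  0.07] mm [-0.1  0.4]
fixed jaw score 1.0 px [-0.  0.] mm [0. 0.]
24.95 clamp xy [ -53.1 -109.8] z 0.0181 yawc -0.09 Fc [ -2.6 -26.7] 3.9
```

The ratchet stays locked to an off-axis push. Instead I'll straddle the horn with the fingers slightly open, one on the plate and one behind the horn. That lets me push the jaw forward on-axis with the lever held down, and still hold it forward through the horn while the lever rises.

{"api": "drive_tool", "payload": {"linear": [[0, -0.01, 0], [0, -0.01, -0.01], [0, 0, -0.03], [0, 0, -0.03], [-0.021, -0.02, 0], [-0.021, -0.02, 0], [-0.022, -0.02, 0], [0, 0, 0], [0, 0, 0]], "dr": [[0, 0, 0], [0, 0, 0], [0, 0, 0], [0, 0, 0], [0, 0, 0], [0, 0, 0], [0, 0, 0], [0, 0, 0], [0, 0, 0]], "hand": [0, 0, 0, 0, 0.03, 0.03, 0.03, 0.03, 0.03]}}

```text
time: 25.7
ee_pos: [0.5961, 0.0755, 0.0882]
orientation: [180.0, 0.0, -172.3]
wrist_force: [-0.2, 0.2, -0.7]
width: 0.348
gripper_force: 0.0
```

```bash
python3 tm.py|grep -v "\[\["|head -9
```

```text
jaw arm score 0.762 px [-5.42  2.7 ] mm [-0.8 16.9]
horn/plate score 0.531 px [13.53 13.97] mm [-62.   17.7]
vee score 0.993 px [-0.05  0.  ] mm [0.  0.1]
fixed jaw score 1.0 px [-0.  0.] mm [0. 0.]
25.75 clamp xy [  10.7 -182.2] z 0.088 yawc 0.14 Fc [-0.6  0. ] -0.2
--
(337, 190, 352, 214) score 0.674 px [-5.42  3.05] mm [-1.6 17.3]
(338, 205, 352, 216) score 0.821 px [-14.58   7.28] mm [-1.3 42.3]
(345, 195, 361, 213) score 0.788 px [-5.78  2.76] mm [-0.3 17.3]
```

{"api": "drive_tool", "payload": {"linear": [[0, -0.0125, 0.02], [0, 0, 0.02], [0, 0, 0.006], [0, 0, 0], [0, 0, 0]], "dr": [[0, 0, 0], [0, 0, 0], [0, 0, 0], [0, 0, 0], [0, 0, 0]], "hand": [0.03, 0.03, 0.03, 0.03, 0.03]}}

```text
time: 26.17
ee_pos: [0.5956, 0.0643, 0.0422]
orientation: [180.0, -0.1, -172.2]
wrist_force: [0.9, -0.3, 0.1]
width: 0.349
gripper_force: 0.0
```

{"api": "drive_tool", "payload": {"linear": [[0, 0, 0.003], [0, 0, 0.003], [0, 0, 0], [0, 0, 0]], "dr": [[0, 0, 0], [0, 0, 0], [0, 0, 0], [0, 0, 0]], "hand": [0.03, 0.03, 0.03, 0.03]}}

```text
time: 26.5
ee_pos: [0.5966, 0.0636, 0.0365]
orientation: [-180.0, 0.0, -172.2]
wrist_force: [-0.4, -0.7, -0.1]
width: 0.357
gripper_force: 0.0
```

{"api": "drive_tool", "payload": {"linear": [[0, 0, 0.003], [0, 0, 0.002], [0, 0, 0], [0, 0, 0]], "dr": [[0, 0, 0], [0, 0, 0], [0, 0, 0], [0, 0, 0]], "hand": [0.03, 0.03, 0.03, 0.03]}}

```text
time: 26.83
ee_pos: [0.5967, 0.0634, 0.0312]
orientation: [180.0, 0.0, -172.2]
wrist_force: [0.9, 0.1, 1.6]
width: 0.351
gripper_force: 0.8
```

```bash
python3 cs.py
```

```text
26.8333 clamp xy [  10.9 -195.1] z 0.0312 yawc 0.15 Fc [0.9 0. ] 1.6
```

{"api": "drive_tool", "payload": {"linear": [[0, 0.003, 0], [0, 0.003, 0], [0, 0.003, 0], [0, 0.002, 0], [0, 0.002, 0], [0, 0.002, 0], [0, 0, 0]], "dr": [[0, 0, 0], [0, 0, 0], [0, 0, 0], [0, 0, 0], [0, 0, 0], [0, 0, 0], [0, 0, 0]], "hand": [0.03, 0.03, 0.03, 0.03, 0.03, 0.03, 0.03]}}

```text
time: 27.42
ee_pos: [0.5946, 0.0787, 0.0313]
orientation: [-180.0, 0.0, -172.2]
wrist_force: [-0.2, -1.3, 3.1]
width: 0.352
gripper_force: 1.4
```

```bash
python3 tm.py|grep -v "\[\["|head -9
```

```text
jaw arm score 0.75 px [-5.6   2.61] mm [-0.3 17. ]
horn/plate score 0.58 px [-22.23  15.  ] mm [-17.6  87.4]
vee score 0.993 px [-0.1   0.01] mm [0.1 0.2]
fixed jaw score 1.0 px [0. 0.] mm [0. 0.]
27.4667 clamp xy [  10.8 -179.7] z 0.0312 yawc 0.17 Fc [ 0.8 -1. ] 3.4
--
(337, 190, 352, 214) score 0.665 px [-5.64  2.77] mm [-0.5 17.1]
(338, 205, 352, 216) score 0.825 px [1.74 0.43] mm [-3.4 -2. ]
(345, 195, 361, 213) score 0.789 px [-5.97  2.89] mm [-0.4 17.9]
```

{"api": "drive_tool", "payload": {"linear": [[0, 0.002, 0], [0, 0.002, 0], [0, 0.002, 0], [0, 0, 0]], "dr": [[0, 0, 0], [0, 0, 0], [0, 0, 0], [0, 0, 0]], "hand": [0.03, 0.03, 0.03, 0.03]}}

```text
time: 27.8
ee_pos: [0.5941, 0.0818, 0.0312]
orientation: [-179.7, -0.0, -172.3]
wrist_force: [1.8, -11.0, 2.7]
width: 0.352
gripper_force: 5.8
```

```bash
python3 tm.py|grep -v "\[\["|head -6
```

```text
jaw arm score 0.756 px [-5.86  2.76] mm [-0.4 17.9]
horn/plate score 0.546 px [-22.88  15.  ] mm [-16.7  88.6]
vee score 0.993 px [-0.1   0.01] mm [0.1 0.2]
fixed jaw score 1.0 px [-0.  0.] mm [0. 0.]
27.85 clamp xy [  10.8 -176.5] z 0.0312 yawc 0.06 Fc [  0.  -10.8] 2.7
--
```

The horn contact is good, but the ratchet locks on-axis as well. So I'll press the lever and push the horn forward with it held down.

{"api": "drive_tool", "payload": {"linear": [[0, -0.003, 0], [0, 0, 0.004], [0, 0, 0.004], [0, 0, 0.001], [0, 0, 0]], "dr": [[0, 0, 0], [0, 0, 0], [0, 0, 0], [0, 0, 0], [0, 0, 0]], "hand": [0.03, 0.03, 0.03, 0.03, 0.03]}}

```text
time: 28.27
ee_pos: [0.5945, 0.0806, 0.0222]
orientation: [-179.9, 0.0, -172.2]
wrist_force: [-0.2, -5.0, 6.1]
width: 0.351
gripper_force: 3.6
```

{"api": "drive_tool", "payload": {"linear": [[0, 0.003, 0], [0, 0.003, 0], [0, 0.003, 0], [0, 0.002, 0], [0, 0, 0]], "dr": [[0, 0, 0], [0, 0, 0], [0, 0, 0], [0, 0, 0], [0, 0, 0]], "hand": [0.03, 0.03, 0.03, 0.03, 0.03]}}

```text
time: 28.68
ee_pos: [0.593, 0.0912, 0.0227]
orientation: [-179.8, 0.0, -172.2]
wrist_force: [-0.3, -6.6, 6.7]
width: 0.352
gripper_force: 4.0
```

```bash
python3 tm.py|grep -v "\[\["|head -9
```

```text
jaw arm score 0.636 px [-8.67  4.08] mm [-0.6 26.3]
horn/plate score 0.608 px [14.74 14.17] mm [-64.2  16.1]
vee score 0.977 px [-1.94  0.98] mm [-0.2  5.6]
fixed jaw score 0.99 px [-0.05  0.01] mm [0.  0.1]
28.7333 clamp xy [  10.9 -167.1] z 0.0227 yawc 0.12 Fc [-1.  -7.4] 6.7
--
(337, 190, 352, 214) score 0.546 px [-7.95  3.87] mm [-0.7 23.9]
(338, 205, 352, 216) score 0.831 px [-14.27   7.02] mm [-0.9 41.1]
(345, 195, 361, 213) score 0.743 px [-8.17  3.99] mm [-0.6 24.5]
```

{"api": "drive_tool", "payload": {"linear": [[0, 0.002, 0], [0, 0.002, 0], [0, 0.002, 0], [0, 0.002, 0], [0, 0.002, 0], [0, 0, 0]], "dr": [[0, 0, 0], [0, 0, 0], [0, 0, 0], [0, 0, 0], [0, 0, 0], [0, 0, 0]], "hand": [0.03, 0.03, 0.03, 0.03, 0.03, 0.03]}}

```text
time: 29.23
ee_pos: [0.593, 0.0943, 0.0228]
orientation: [-179.1, 0.0, -172.5]
wrist_force: [1.7, -27.3, 6.5]
width: 0.351
gripper_force: 13.4
```

```bash
python3 tm.py|grep -v "\[\["|head -9
```

```text
jaw arm score 0.613 px [-8.75  4.17] mm [-0.7 26.7]
horn/plate score 0.624 px [13.37 15.  ] mm [-64.8  21.1]
vee score 0.977 px [-1.98  0.94] mm [-0.1  5.6]
fixed jaw score 0.99 px [-0.04  0.01] mm [0.  0.1]
29.2833 clamp xy [  11.3 -163.9] z 0.0229 yawc -0.15 Fc [ -1.  -27.4] 6.4
--
(337, 190, 352, 214) score 0.517 px [-8.02  3.86] mm [-0.6 24. ]
(338, 205, 352, 216) score 0.833 px [-14.37   7.05] mm [-0.9 41.4]
(345, 195, 361, 213) score 0.721 px [-8.15  3.98] mm [-0.6 24.5]
```

The block is seated against the fixed jaw and the force has risen stiffly, so the pad is fully in. I'll hold the push and raise the fingers so the lever comes up.

{"api": "drive_tool", "payload": {"linear": [[0, 0, -0.003], [0, 0, -0.003], [0, 0, -0.003], [0, 0, -0.002], [0, 0, 0], [0, 0, 0]], "dr": [[0, 0, 0], [0, 0, 0], [0, 0, 0], [0, 0, 0], [0, 0, 0], [0, 0, 0]], "hand": [0.03, 0.03, 0.03, 0.03, 0.03, 0.03]}}

```text
time: 29.78
ee_pos: [0.5913, 0.0945, 0.0303]
orientation: [-179.2, -0.2, -172.5]
wrist_force: [6.5, -25.9, -12.5]
width: 0.352
gripper_force: 14.8
```

```bash
python3 cs.py
```

```text
29.7833 clamp xy [   9.6 -163.5] z 0.0303 yawc -0.18 Fc [  3.  -26.5] -12.5
```

{"api": "drive_tool", "payload": {"linear": [[0, -0.002, 0], [0, -0.002, 0], [0, -0.002, 0], [0, 0, 0]], "dr": [[0, 0, 0], [0, 0, 0], [0, 0, 0], [0, 0, 0]], "hand": [0.03, 0.03, 0.03, 0.03]}}

```text
time: 30.12
ee_pos: [0.5911, 0.094, 0.0312]
orientation: [-179.9, -0.2, -172.3]
wrist_force: [2.7, -8.9, -4.4]
width: 0.352
gripper_force: 5.8
```

```bash
python3 cs.py
```

```text
30.1167 clamp xy [   9.4 -164.1] z 0.0312 yawc 0.04 Fc [ 1.5 -9.2] -4.4
```

{"api": "drive_tool", "payload": {"linear": [[0, -0.001, 0], [0, -0.001, 0], [0, 0, 0]], "dr": [[0, 0, 0], [0, 0, 0], [0, 0, 0]], "hand": [0.03, 0.03, 0.03]}}

```text
time: 30.37
ee_pos: [0.5912, 0.0937, 0.0318]
orientation: [-180.0, -0.2, -172.2]
wrist_force: [1.6, -3.1, -2.9]
width: 0.352
gripper_force: 2.2
```

{"api": "drive_tool", "payload": {"linear": [[0, -0.001, 0], [0, -0.001, 0], [0, -0.001, 0], [0, -0.001, 0], [0, 0, 0]], "dr": [[0, 0, 0], [0, 0, 0], [0, 0, 0], [0, 0, 0], [0, 0, 0]], "hand": [0.03, 0.03, 0.03, 0.03, 0.03]}}

```text
time: 30.78
ee_pos: [0.593, 0.0905, 0.0333]
orientation: [180.0, 0.0, -172.2]
wrist_force: [0.7, -0.3, -0.3]
width: 0.35
gripper_force: 0.0
```

```bash
python3 tm.py|grep -v "\[\["|head -9
```

```text
jaw arm score 0.638 px [-8.68  4.08] mm [-0.5 26.3]
horn/plate score 0.584 px [15.64 13.98] mm [-64.9  13.8]
vee score 0.976 px [-1.93  0.98] mm [-0.2  5.6]
fixed jaw score 0.99 px [-0.05  0.01] mm [0.  0.1]
30.8333 clamp xy [  10.8 -167.8] z 0.0333 yawc 0.17 Fc [-0.4 -0.1] 0.0
--
(337, 190, 352, 214) score 0.543 px [-7.97  3.86] mm [-0.6 23.9]
(338, 205, 352, 216) score 0.829 px [-14.37   7.03] mm [-0.9 41.3]
(345, 195, 361, 213) score 0.742 px [-8.18  3.99] mm [-0.6 24.6]
```

{"api": "drive_tool", "payload": {"linear": [[0, -0.004, -0.01], [0, 0, -0.03], [0, 0, -0.035], [0, -0.035, -0.02], [0, -0.035, 0], [0, -0.035, 0], [0, -0.035, 0], [0, 0, 0], [0, 0, 0]], "dr": [[0, 0, 0], [0, 0, 0], [0, 0, 0], [0, 0, 0], [0, 0, 0], [0, 0, 0], [0, 0, 0], [0, 0, 0], [0, 0, 0]], "hand": [0.03, 0.03, 0.03, 0.03, 0.03, 0.03, 0.03, 0.03, 0.03]}}

```text
time: 31.58
ee_pos: [0.6126, -0.0547, 0.1288]
orientation: [-180.0, 0.1, -172.4]
wrist_force: [-0.5, 0.2, -0.2]
width: 0.351
gripper_force: 0.0
```

```bash
cat > ck.py <<'E'
import pickle,cv2,numpy as np
from h import *
from cs import *
from bench import manip
A=pickle.load(open("im0.pkl","rb"));B=pickle.load(open("i6.pkl","rb"))
N={n:manip.get_image(n) for n in("scene","top")};pickle.dump(N,open("i7.pkl","wb"))
def rect(I,z,ppm=2):  # ortho view of plane z, clamp x -80..40, y 30..-230
    ys,xs=np.mgrid[0:120*ppm,0:260*ppm];c=np.stack([40-ys/ppm,30-xs/ppm],-1)/1000
    w=c@E+O;X=np.concatenate([w,np.full(w.shape[:2]+(1,),z)],-1)
    p=(X@np.asarray(I["R"]).T+I["t"])@np.asarray(I["camera_matrix"]).T;p=(p[...,:2]/p[...,2:]).astype(np.float32)
    return cv2.remap(I["pixels"],p[...,0],p[...,1],cv2.INTER_CUBIC)
def shift(I,J,z,x0,x1,y0,y1,n):  # patch at clamp x0<x1,y0<y1 in I; find dy in J
    a=rect(I,z);b=rect(J,z);r0,r1=int((40-x1)*2),int((40-x0)*2);c0,c1=int((30-y1)*2),int((30-y0)*2)
    m=cv2.matchTemplate(b[r0-4:r1+4,max(0,c0-140):c1+60],a[r0:r1,c0:c1],cv2.TM_CCOEFF_NORMED);_,v,_,l=cv2.minMaxLoc(m)
    print(n,"dy",(min(c0,140)-l[0])/2,"dx",(4-l[1])/2,"score",round(v,2))
for cam in("scene","top"):
    print(cam)
    if cam=="scene": 
        shift(B[cam],N[cam],.042,-60,0,-120,-100,"arm i6->now");shift(B[cam],N[cam],.05,-5,30,-217,-170,"horn/lever i6->now")
        shift(B[cam],N[cam],.045,-54,-6,-66,-8,"vee i6->now")
    shift(A[cam],N[cam],.042,-60,0,-68,-50,"arm start->now");shift(A[cam],N[cam],.05,-5,30,-165,-120,"horn start->now")
E
python3 ck.py; python3 cs.py
```

```text
scene
arm i6->now dy 30.5 dx 0.0 score 0.66
horn/lever i6->now dy -8.5 dx -2.0 score 0.58
vee i6->now dy 8.5 dx -0.5 score 0.87
arm start->now dy -16.5 dx 0.5 score 0.93
horn start->now dy -15.5 dx -0.5 score 0.78
top
arm start->now dy 69.5 dx -0.5 score 0.92
horn start->now dy -16.0 dx 0.5 score 0.81
31.6833 clamp xy [  10.8 -311.8] z 0.1285 yawc 0.13 Fc [-0.5  0.8] -0.0
```

Both cameras put the jaw 16 mm back from its start, so g≈0.053. The block is against the fixed jaw, the lever is free and the robot is clear. I'll hand in.

```bash
python3 -c "
from bench import manip
print(manip.hand_in())"
```

```text
the job is handed in; nothing more can be done
None
```

The vee block is in the throat against the fixed jaw, clamped at about 53 mm gap with the pad pressed well in and the lever up, and the job is handed in (no verdict shown). The ratchet would not click forward under finger pushes of up to 45 N, so I closed the jaw by its horn with the lever held down and released the lever under load, after which it stayed put.

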